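Turn over a primed plate on the welding slab

ROBOT

A 6-joint arm with a two-finger parallel gripper is mounted at the origin on the work surface. World frame = base frame: x ahead of the robot, y to its left, z up, the work surface at z = 0. Lengths are in m, angles in rad, forces in N, time in s.
With the tool pointing down it reaches from about 0.35 to 0.975 m from the base axis. Payload 4.9 kg.
Tool frame: the origin (TCP) lies on the centre line of the jaws, within the pads' length; the fingertips stand ctrl.nose_length ahead of it and the grasp point (between the pads) lies 2 mm behind it (ctrl.nose_length is the distance from the TCP to the fingertips, in m); z points along the fingers, y is the direction in which the jaws open and shut (so a half turn about z gives the same grasp; the last joint's range is limited). The gripper opens to 85 mm and grips with 20 to 120 N. Pads are 22 mm wide; open, the fingers measure 114 mm over their backs; the gripper's body (76 mm by 85 mm) begins 54 mm behind the grasp point. The pads swing forward as they close: fully open they stand 13 mm farther back than shut.
Start: joints at [-1.374, 0.053, 1.613, -0, 1.476, -0.119], TCP at [0.194, -0.594, 0.214] pointing down, gripper open.
Joint ranges: [-3.01, 3.01], [-1.01, 2.22], [0.06, 2.58], [-1.02, 4.17], [0.09, 2.62], [-3.14, 3.14]. Speed limits (rad/s): [2.57, 2.57, 3.14, 3.14, 3.14, 3.14].

INTERFACE

Orientations are given as a rotation vector (axis times angle).
In Python, from station import sensors, get_image, order, ctrl gives the robot as it stands.
- The arm moves only by the tool move_arm, never from a script. Its argument "increments" is a list of rows, each a list of 5 numbers: the shift along the tool's x, y, z in cm, then the turn about the tool's z in degrees, then the finger opening in cm, from 0 to 8.54. In form: [[dx, dy, dz, twist, gripper], ...]. A call has 1 to 5 rows; each row is the pose to reach, as a shift and turn from the pose commanded when the call began, along the tool's axes at that moment; what a row does not reach only later rows make up. A row lasts 1/8 s, in which the tool goes at most 62.5 mm and 10.7 degrees, less where a joint would pass 70% of its speed; a pose out of reach is approached as far as the arm can. A call with a gripper value outside its range is refused whole. The fingers move at their own pace and stop on an object; "newtons" is the grip in N (left out, the last holds). Time passes only in rows, so rows that repeat a pose let the fingers close. It gives the time, the measured TCP pose, the force and the opening at its end, in the units of the state.
- sensors.get_obs(): the state, without advancing time (a new reading comes with each control period).
- get_image(name): name is "scene" or "top"; returns a dict with "image" (384x512x3 uint8, red, green, blue), "K" (3x3 intrinsics, pixels), "R" (3x3) and "t" (3): a world point X has camera coordinates R X + t. Camera axes: x right, y down, z forward; pixel columns grow to the right and rows downward; lengths in m; the calibration is good to about 2 mm. A picture is of the moment at which its call begins. There is no depth.
- order.finish_job(): hands the job in, once; it reports no verdict.
The state is a dict: "t": time; "q": joint angles; "dq": joint speeds; "effort": joint torques, N m; "tool_pos": TCP position; "tool_rot": TCP orientation; "contact_force": force on the tool from outside, world axes, zero at the start; "wrist_torque": the same for the moment, N m; "opening": finger opening in m.
Only numpy, scipy, OpenCV 4.12 (cv2) and the standard library are available. Lean on these libraries where they do the work, as an engineer would, in place of code of your own. Each camera call takes 0.05 s, during which the arm holds its last target.

TASK

The thin plate lying red side up on the raised welding slab must be turned over, so that its bare metal side is up for welding. It lies too flat to get under, so first slide it towards the robot until it sticks out about 3 cm over the slab's near edge, then get under the overhanging edge and flip it over. Leave it lying flat and wholly on the slab, bare side up, do not let it fall to the bench, and leave everything else where it is.

Things in the scene. Friction and masses are not known exactly. Their poses are not given: they have to be found in the camera images.
- plate_mid (a point): Centre (mid-thickness) of the loose steel plate: 100 mm along its own x, 120 mm along its own y, 6 mm thick, about 0.44 to 0.66 kg. Its z axis comes out of the red-primed face (up at the start); the opposite face is bare bright metal. At the start x points roughly away from the robot (within about 0.5 rad of world +x). Dull steel friction, it slides and tips freely, and once tipped past upright it falls over by itself.
- slab_front (a point): Middle of the near top edge of the fixed, dark steel slab, on its top surface, 90 mm above the bench. Its x axis points across the slab away from the robot, y to the left along the edge, z up. The top is a plain flat rectangle 240 mm along x by 360 mm along y (this point is at x = 0, the far edge at x = 240 mm), 15 mm thick, nothing under the front overhang: the blue legs (30 mm square, at y = +-155 mm) stand 35 mm or more back from the edge.
- hoops: Bystander, loose: stack of steel rings standing on the slab near its far left corner (64 mm across, 18 mm high). Origin roughly under its middle.
- hammer: Bystander, loose: hammer lying on the bench to the right of the slab. Origin roughly under its middle.
- wrench: Bystander, loose: wrench lying on the bench to the left. Origin roughly under its middle.
- spray: Bystander, loose: spray can, 60 mm across, 160 mm high plus cap, standing to the right. Origin roughly under its middle.
- spool: Bystander, loose: copper wire spool, 100 mm across, 50 mm high, standing to the left. Origin roughly under its middle.
- magnet: Bystander, loose: red square welding magnet, 70 x 70 x 20 mm, to the right. Origin roughly under its middle.
- plate: The same plate as plate_mid; origin at the centre of its bare face.
Mind the look-alikes: they are no part of the job. Of the things that look like the plate, the middle-sized one is meant.

How it is judged:
By the outcome, as a careful person would: the job done as asked, in the order asked, and still so for the second after the job is handed in, with the robot touching nothing.
It also fails if it takes over 61 s, if anything falls off the work surface, if the arm or the gripper's body presses on something with over 40 N, if the wrist force passes 120 N, or if a joint passes its speed limit or range.

## Working session

There is one attempt and no reset: what is moved stays moved. The work goes in short steps, Python scripts to look and compute and a tool call to move; the robot and the scene stay as the last step left them, time stands still between calls to the robot, and variables do not carry over. Pictures are saved under pics/ and viewed, and the job is handed in when it is done.

Besides the shell and the picture viewer there is one more tool, called after ">>>" by a JSON object that holds its "method" and its "body". move_arm: Moves the arm, as the interface text tells. Its arguments: {"type":"object","properties":{"increments":{"type":"array"},"newtons":{"type":"number"}},"required":["increments"]}

```bash
ls; mkdir -p pics; python3 - <<'E'
from station import sensors,get_image,order,ctrl
import cv2
o=sensors.get_obs()
for k,v in o.items(): print(k,v)
print(ctrl.nose_length,[a for a in dir(ctrl) if a[0]!='_'])
for n in("scene","top"):
    d=get_image(n);cv2.imwrite(f"pics/{n}0.png",d["image"][:,:,::-1]);print(n,d["K"],d["R"],d["t"])
E
```

```text
pics
t 0.0
q [-1.37398372e+00  5.33644678e-02  1.61430260e+00 -7.89633522e-06
  1.47597776e+00 -1.19000538e-01]
dq [-0.00076441  0.00037916 -0.00020149  0.00098048 -0.00026301 -0.00049158]
effort [-1.60863412e-03 -3.93684340e+01 -3.70178175e+01 -3.13030005e-04
  6.93973299e-03  1.48626276e-05]
tool_pos [ 0.19398714 -0.59344311  0.21295319]
tool_rot [-3.10048197e+00 -4.93697871e-01  1.37631433e-04]
contact_force [ 0.66375213 -0.1483051  -0.22104805]
wrist_torque [-0.01995406  0.01919117  0.02959003]
opening 0.08542484508654903
0.017 ['MotionError', 'nose_length']
scene [[389.82185009   0.         256.57093833]
 [  0.         389.82185009 198.96231758]
 [  0.           0.           1.        ]] [[ 0.75489823  0.65572955  0.01214134]
 [ 0.45425698 -0.50942393 -0.73084735]
 [-0.47305312  0.55723067 -0.68243295]] [-0.39796192 -0.23190641  1.45069377]
top [[377.97929095   0.         256.14420526]
 [  0.         377.97929095 189.84433118]
 [  0.           0.           1.        ]] [[ 0.02298979 -0.99958142  0.01756276]
 [-0.9848196  -0.02566658 -0.17167288]
 [ 0.1720518  -0.01334943 -0.98499745]] [-0.05479787  0.57114011  1.21501732]
```

View pics/scene0.png

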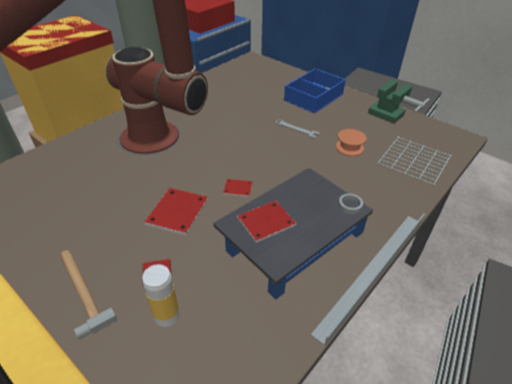

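View pics/top0.png

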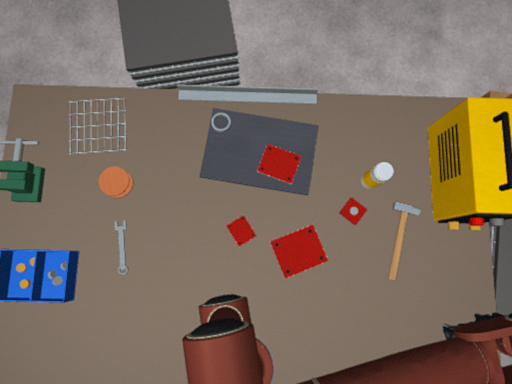

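The scene shows four red things. In the top view, these are the plate on the slab (279,163), a small plate on the bench (241,231), a large plate on the bench (299,250) and the magnet (353,211). I choose the middle-sized one on the slab. Next I measure it and crop in close.

```bash
cat > h.py <<'E'
import numpy as np,cv2
from station import sensors,get_image,order,ctrl
def ray(d,uv,z):
    uv=np.atleast_2d(np.asarray(uv,float)); R=np.array(d["R"]);t=np.array(d["t"])
    c=-R.T@t; r=(np.linalg.inv(d["K"])@np.c_[uv,np.ones(len(uv))].T).T@R
    return c+r*((z-c[2])/r[:,2])[:,None]
def proj(d,X):
    p=(np.array(d["R"])@np.atleast_2d(X).T).T+d["t"]; q=(d["K"]@p.T).T; return q[:,:2]/q[:,2:]
def redmask(im):
    i=im.astype(int); return ((i[...,0]>110)&(i[...,1]<70)&(i[...,2]<70)).astype(np.uint8)
def slabmask(im):
    h=cv2.cvtColor(im,cv2.COLOR_RGB2HSV); i=im.astype(int)
    return h,i
def crop(im,x0,y0,x1,y1,s,name):
    cv2.imwrite("pics/"+name,cv2.resize(im[y0:y1,x0:x1,::-1],None,fx=s,fy=s,interpolation=cv2.INTER_CUBIC))
E
python3 - <<'E'
from h import *
for n in("top","scene"):
    d=get_image(n);im=d["image"]
    m=redmask(im)
    for c in cv2.findContours(cv2.morphologyEx(m,cv2.MORPH_CLOSE,np.ones((5,5))),0,2)[0]:
        if cv2.contourArea(c)<100: continue
        r=cv2.minAreaRect(c);b=cv2.boxPoints(r)
        if n=="scene":
            e=cv2.convexHull(c);b=cv2.approxPolyDP(e,0.04*cv2.arcLength(e,True),True)[:,0]
        for z in (0.096,0.006):
            P=ray(d,b,z); 
            print(n,r[0],z,np.round(P[:,:2],3).tolist(),np.round(np.linalg.norm(P-np.roll(P,1,0),axis=1),3),P.mean(0).round(3))
    print(im[150,230] if n=="top" else im[240,300], im[200,190])
d=get_image("top");crop(d["image"],180,90,340,210,5,"ctop.png")
d=get_image("scene");crop(d["image"],200,160,390,300,4,"cscene.png")
E
```

```text
top (494.4179992675781, 372.901611328125) 0.096 [[0.044, -0.732], [0.063, -0.758], [0.006, -0.804], [-0.012, -0.779]] [0.073 0.032 0.073 0.032] [ 0.025 -0.768  0.096]
top (494.4179992675781, 372.901611328125) 0.006 [[0.021, -0.785], [0.041, -0.813], [-0.02, -0.863], [-0.04, -0.835]] [0.078 0.034 0.079 0.034] [ 0.    -0.824  0.006]
top (265.4324035644531, 361.5946044921875) 0.096 [[0.102, -0.052], [0.108, -0.084], [-0.012, -0.107], [-0.018, -0.076]] [0.122 0.033 0.122 0.032] [ 0.045 -0.08   0.096]
top (265.4324035644531, 361.5946044921875) 0.006 [[0.083, -0.054], [0.089, -0.089], [-0.04, -0.114], [-0.046, -0.08]] [0.131 0.035 0.131 0.034] [ 0.022 -0.084  0.006]
top (211.77671813964844, 361.6287841796875) 0.096 [[0.1, 0.161], [0.117, 0.02], [-0.017, 0.001], [-0.032, 0.139]] [0.134 0.141 0.135 0.138] [0.042 0.08  0.096]
top (211.77671813964844, 361.6287841796875) 0.006 [[0.081, 0.174], [0.099, 0.024], [-0.044, 0.003], [-0.062, 0.151]] [0.144 0.152 0.145 0.149] [0.018 0.088 0.006]
top (490.0, 340.5) 0.096 [[0.155, -0.701], [0.158, -0.831], [0.08, -0.824], [0.077, -0.695]] [0.078 0.13  0.
[... 2814 characters left out ...]
, -0.076], [-0.099, -0.033], [0.066, -0.008]] [0.032 0.095 0.096 0.054 0.167] [ 0.004 -0.047  0.006]
scene (68.5412826538086, 33.13761901855469) 0.096 [[-0.791, 0.378], [-0.784, 0.155], [-1.008, 0.067], [-1.027, 0.294]] [0.251 0.223 0.241 0.228] [-0.902  0.224  0.096]
scene (68.5412826538086, 33.13761901855469) 0.006 [[-1.023, 0.507], [-1.015, 0.257], [-1.267, 0.157], [-1.289, 0.413]] [0.282 0.25  0.271 0.256] [-1.148  0.333  0.006]
scene (208.5, 6.0) 0.096 [[-0.677, 1.159], [-0.662, 0.875], [-0.825, 0.915]] [0.285 0.285 0.168] [-0.721  0.983  0.096]
scene (208.5, 6.0) 0.006 [[-0.896, 1.384], [-0.878, 1.065], [-1.062, 1.11]] [0.32  0.32  0.189] [-0.945  1.186  0.006]
[79 81 87] [147  49  47]
```

View pics/ctop.png

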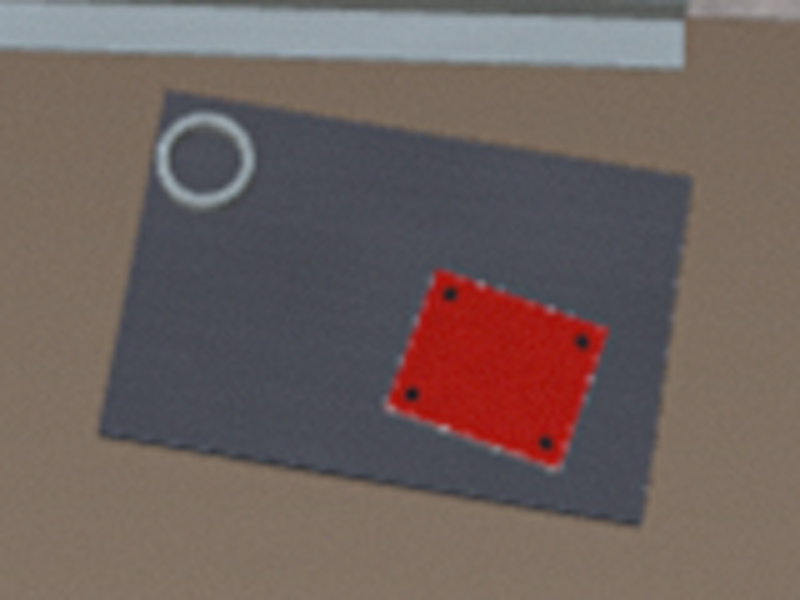

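```bash
python3 - <<'E'
from h import *
d=get_image("top");im=d["image"].astype(int)
m=((im[...,2]-im[...,0]>5)&(im.sum(2)<300)).astype(np.uint8)
m|=redmask(d["image"])
m[:100]=0;m[205:]=0;m[:,:190]=0;m[:,330:]=0
m=cv2.morphologyEx(m,cv2.MORPH_CLOSE,np.ones((7,7)))
c=max(cv2.findContours(m,0,2)[0],key=cv2.contourArea)
b=cv2.approxPolyDP(cv2.convexHull(c),6,True)[:,0]
print(b.tolist(),cv2.boxPoints(cv2.minAreaRect(c)).round(1).tolist())
for B in(b,cv2.boxPoints(cv2.minAreaRect(c))):
  P=ray(d,B,0.09);print(P[:,:2].round(3).tolist(),np.linalg.norm(P-np.roll(P,1,0),axis=1).round(3))
E
```

```text
[[213, 109], [317, 126], [307, 193], [200, 176]] [[199.60000610351562, 176.3000030517578], [211.0, 107.80000305175781], [318.5, 125.80000305175781], [307.1000061035156, 194.1999969482422]]
[[0.837, 0.111], [0.787, -0.239], [0.559, -0.205], [0.606, 0.143]] [0.233 0.353 0.231 0.352]
[[0.605, 0.144], [0.841, 0.118], [0.788, -0.244], [0.555, -0.206]] [0.354 0.237 0.366 0.236]
```

The crop shows a red plate with four dark holes and a bright rim. Measured on z = 96 mm it is 100 x 120 mm, centred at (0.656, -0.113) with yaw -0.317. Its corners sit at about (437,270), (607,328), (560,468) and (388,405) in the crop. The slab's near edge runs from (0.606, 0.143) to (0.557, -0.206), so the slab yaw is about -0.14. All of this agrees with the given sizes. I'll go above the plate and press on it with the fingertips.

```bash
cat >> h.py <<'E'
from scipy.spatial.transform import Rotation as Ro
def togo(p,yaw=None):
    o=sensors.get_obs();R=Ro.from_rotvec(o["tool_rot"]).as_matrix()
    d=R.T@(np.array(p)-o["tool_pos"])*100
    y0=np.arctan2(R[1,0],R[0,0]); 
    print("t",round(o["t"],2),"shift cm",d.round(2),"twist", None if yaw is None else round(np.degrees(y0-yaw),1),"yaw",round(y0,3),"tilt",R[:,2].round(3),"F",np.round(o["contact_force"],1),"op",round(o["opening"],4),"pos",np.round(o["tool_pos"],4))
E
python3 - <<'E'
from h import *
togo([0.656,-0.113,0.27],-0.317)
d=get_image("top")
print(ray(d,[[384,170]],.17),ray(d,[[370,183]],0))
E
```

```text
t 0.35 shift cm [ 58.84 -31.37  -5.59] twist 36.3 yaw 0.316 tilt [-0.  0. -1.] F [-0.4  0.  -0.1] op 0.0854 pos [ 0.1941 -0.5939  0.2139]
[[ 0.6233928  -0.43023561  0.17      ]] [[ 0.61582089 -0.44050174  0.        ]]
```

>>> {"method": "move_arm", "body": {"increments": [[4, -2, -5.5, 8, 6], [10, -5.3, -5.5, 16, 6], [15.5, -8.3, -5.5, 26, 6], [21, -11.2, -5.5, 36, 6], [26.5, -14.2, -5.5, 36, 6]]}}

```text
t: 1.02
tool_pos: [0.3941, -0.3848, 0.2695]
tool_rot: [3.102, -0.491, 0.001]
contact_force: [1.0, -0.6, -0.1]
opening: 0.06
```

```bash
python3 - <<'E'
from h import *
togo([0.656,-0.113,0.14],-0.317)
E
```

```text
t 1.02 shift cm [ 16.51 -33.94  12.95] twist 0.2 yaw -0.314 tilt [ 0.001 -0.001 -1.   ] F [ 1.  -0.6 -0.1] op 0.06 pos [ 0.3941 -0.3848  0.2695]
```

>>> {"method": "move_arm", "body": {"increments": [[3, -5, 0, 0, 6], [5.5, -10.4, 0, 0, 6], [8, -16, 0, 0, 6], [10.5, -21.5, 0, 0, 6], [13, -27, 0, 0, 6]]}}

```text
t: 1.65
tool_pos: [0.6009, -0.1676, 0.2694]
tool_rot: [3.103, -0.489, 0.001]
contact_force: [-0.4, -0.7, 1.3]
opening: 0.0603
```

>>> {"method": "move_arm", "body": {"increments": [[2.5, -5, 0, 0, 6], [3, -6.5, 4, 0, 6], [3, -6.5, 9, 0, 6], [3, -6.5, 12, 0, 6], [3, -6.5, 12, 0, 6]]}}

```text
t: 2.28
tool_pos: [0.646, -0.1159, 0.1453]
tool_rot: [-3.102, 0.489, 0.011]
contact_force: [-0.0, 0.0, -0.1]
opening: 0.0604
```

```bash
python3 - <<'E'
from h import *
togo([0.656,-0.113,0.113],-0.317)
E
```

```text
t 2.27 shift cm [ 0.88 -0.58  3.23] twist 0.3 yaw -0.312 tilt [-0.007  0.002 -1.   ] F [-0.   0.  -0.1] op 0.0604 pos [ 0.646  -0.1159  0.1453]
```

>>> {"method": "move_arm", "body": {"increments": [[0.9, -0.5, 2, 0, 6], [0.9, -0.5, 2.8, 0, 6], [0.9, -0.5, 3.2, 0, 6], [0.9, -0.5, 3.4, 0, 6]]}}

```text
t: 2.78
tool_pos: [0.6586, -0.1149, 0.1161]
tool_rot: [3.103, -0.489, 0.002]
contact_force: [0.7, -0.3, 0.2]
opening: 0.0601
```

>>> {"method": "move_arm", "body": {"increments": [[0, 0, 0.3, 0, 6], [0, 0, 0.5, 0, 6]]}}

```text
t: 3.02
tool_pos: [0.6584, -0.1147, 0.1105]
tool_rot: [3.103, -0.489, 0.001]
contact_force: [-0.2, -1.5, 0.5]
opening: 0.0602
```

>>> {"method": "move_arm", "body": {"increments": [[0, 0, 0.3, 0, 6], [0, 0, 0.3, 0, 6]]}}

```text
t: 3.28
tool_pos: [0.6581, -0.1146, 0.1068]
tool_rot: [-3.103, 0.489, 0.001]
contact_force: [-0.0, -0.4, -0.4]
opening: 0.0598
```

>>> {"method": "move_arm", "body": {"increments": [[0, 0, 0.2, 0, 6], [0, 0, 0.2, 0, 6]]}}

```text
t: 3.52
tool_pos: [0.6582, -0.1146, 0.105]
tool_rot: [-3.103, 0.489, 0.001]
contact_force: [0.1, -0.2, 0.3]
opening: 0.0599
```

>>> {"method": "move_arm", "body": {"increments": [[0, 0, 0.1, 0, 6], [0, 0, 0.1, 0, 6]]}}

```text
t: 3.78
tool_pos: [0.6583, -0.1146, 0.1041]
tool_rot: [-3.103, 0.489, 0.0]
contact_force: [0.2, 0.3, 1.0]
opening: 0.06
```

>>> {"method": "move_arm", "body": {"increments": [[0, 0, 0.1, 0, 6], [0, 0, 0.1, 0, 6]]}}

```text
t: 4.03
tool_pos: [0.6583, -0.1147, 0.1031]
tool_rot: [-3.103, 0.489, 0.0]
contact_force: [-0.3, 0.3, 0.7]
opening: 0.0597
```

>>> {"method": "move_arm", "body": {"increments": [[0, 0, 0.1, 0, 6], [0, 0, 0.1, 0, 6]]}}

```text
t: 4.28
tool_pos: [0.6583, -0.1147, 0.1021]
tool_rot: [-3.103, 0.489, 0.0]
contact_force: [0.1, -1.1, -0.1]
opening: 0.0596
```

>>> {"method": "move_arm", "body": {"increments": [[0, 0, 0.1, 0, 6], [0, 0, 0.2, 0, 6]]}}

```text
t: 4.53
tool_pos: [0.6583, -0.1147, 0.1002]
tool_rot: [-3.103, 0.489, -0.0]
contact_force: [0.1, 0.3, -0.5]
opening: 0.0595
```

>>> {"method": "move_arm", "body": {"increments": [[0, 0, 0.1, 0, 6], [0, 0, 0.1, 0, 6]]}}

```text
t: 4.78
tool_pos: [0.6582, -0.1147, 0.099]
tool_rot: [-3.103, 0.489, 0.0]
contact_force: [-0.0, -0.1, 0.3]
opening: 0.0602
```

```bash
python3 - <<'E'
from h import *
d=get_image("scene");crop(d["image"],190,110,390,270,4,"s1.png")
E
```

```text
(no output)
```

View pics/s1.png

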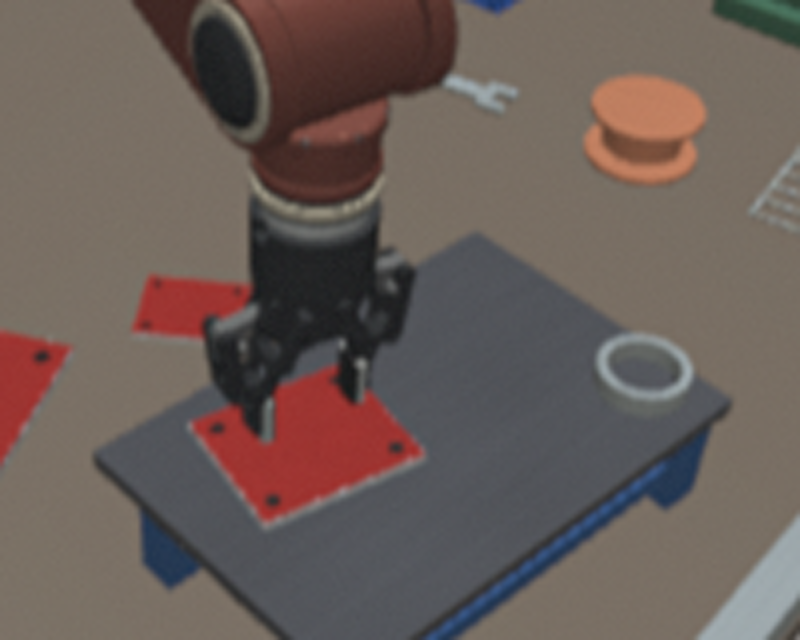

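The picture shows both fingertips standing over the plate (crop px 265,438 and 358,400), close to its surface. I keep lowering.

>>> {"method": "move_arm", "body": {"increments": [[0, 0, 0.1, 0, 6], [0, 0, 0.2, 0, 6]]}}

```text
t: 5.08
tool_pos: [0.6584, -0.1147, 0.0972]
tool_rot: [-3.103, 0.489, -0.0]
contact_force: [-0.3, -0.3, 0.0]
opening: 0.0594
```

>>> {"method": "move_arm", "body": {"increments": [[0, 0, 0.1, 0, 6], [0, 0, 0.2, 0, 6]]}}

```text
t: 5.32
tool_pos: [0.6583, -0.1147, 0.0951]
tool_rot: [-3.103, 0.489, 0.0]
contact_force: [0.4, 0.6, -0.6]
opening: 0.0602
```

>>> {"method": "move_arm", "body": {"increments": [[0, 0, 0.1, 0, 6], [0, 0, 0.1, 0, 6]]}}

```text
t: 5.58
tool_pos: [0.6582, -0.1146, 0.094]
tool_rot: [-3.103, 0.489, 0.0]
contact_force: [0.4, 0.3, 0.1]
opening: 0.06
```

```bash
python3 - <<'E'
from h import *
o=sensors.get_obs();R=Ro.from_rotvec(o["tool_rot"]).as_matrix();p=o["tool_pos"]
for n,b in(("scene",(230,180,310,240)),("top",(220,110,340,200))):
    d=get_image(n);im=d["image"].copy()
    big=cv2.resize(im[b[1]:b[3],b[0]:b[2]],None,fx=6,fy=6,interpolation=cv2.INTER_CUBIC)
    for y in(-.03,.03):
      for z,c in((0,(0,255,0)),(.017,(0,0,255))):
        u=(proj(d,p+R@[0,y,z])[0]-b[:2])*6+3; cv2.circle(big,tuple(int(x) for x in u),3,c,-1)
    cv2.imwrite(f"pics/{n}2.png",big[:,:,::-1])
E
```

```text
(no output)
```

View pics/scene2.png

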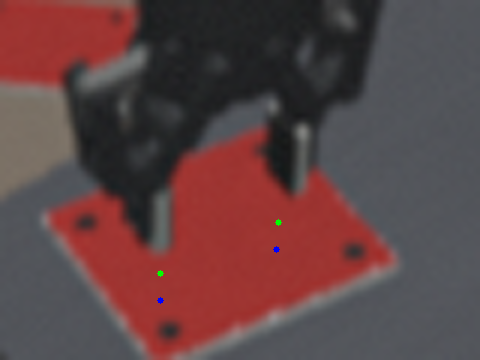

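View pics/top2.png

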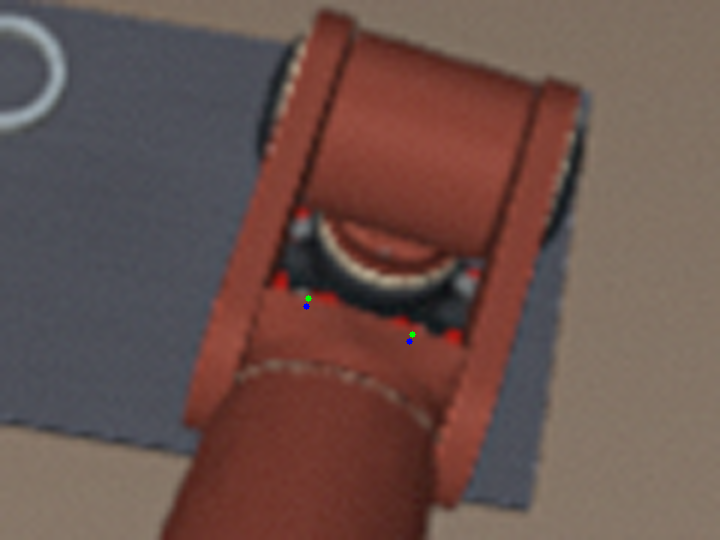

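>>> {"method": "move_arm", "body": {"increments": [[0, 0, 0.2, 0, 6], [0, 0, 0.3, 0, 6]]}}

```text
t: 5.92
tool_pos: [0.6582, -0.1146, 0.091]
tool_rot: [-3.103, 0.489, 0.0]
contact_force: [-0.1, -0.8, 0.5]
opening: 0.0605
```

>>> {"method": "move_arm", "body": {"increments": [[0, 0, 0.2, 0, 6], [0, 0, 0.3, 0, 6]]}}

```text
t: 6.18
tool_pos: [0.6582, -0.1147, 0.0879]
tool_rot: [-3.103, 0.489, 0.001]
contact_force: [0.4, 0.0, 0.2]
opening: 0.0601
```

>>> {"method": "move_arm", "body": {"increments": [[0, 0, 0.1, 0, 6], [0, 0, 0.2, 0, 6]]}}

```text
t: 6.42
tool_pos: [0.6584, -0.1147, 0.0862]
tool_rot: [3.103, -0.489, 0.0]
contact_force: [-0.2, -0.4, -0.2]
opening: 0.0602
```

```bash
python3 - <<'E'
from h import *
o=sensors.get_obs();R=Ro.from_rotvec(o["tool_rot"]).as_matrix();p=o["tool_pos"]
print(o["q"])
d=get_image("scene");crop(d["image"],230,170,310,240,8,"s3.png")
for z in(0,-.01,-.02,.017): print(z,[(proj(d,p+R@[0,y,z])[0]-[230,170])*8 for y in(-.03,.03)])
E
```

```text
[-2.83724121e-01  2.55721586e-01  1.60807607e+00 -7.14940572e-06
  1.27774307e+00  1.59957917e+00]
0 [array([365.92150088, 390.21272321]), array([210.06244219, 458.10338941])]
-0.01 [array([367.31625062, 368.95370454]), array([210.42394252, 436.8167663 ])]
-0.02 [array([368.72976467, 347.40867698]), array([210.79041958, 415.23709322])]
0.017 [array([363.59244463, 425.71260474]), array([209.45902953, 493.63480258])]
```

View pics/s3.png

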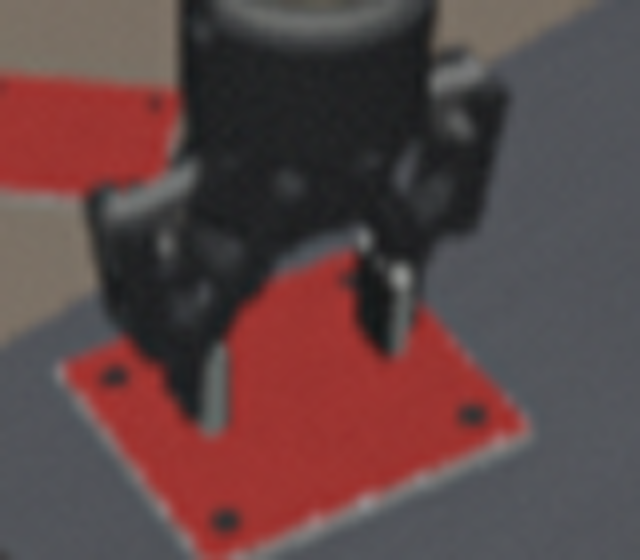

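>>> {"method": "move_arm", "body": {"increments": [[0, 0, 0.1, 0, 6], [0, 0, 0.2, 0, 6]]}}

```text
t: 6.72
tool_pos: [0.6584, -0.1147, 0.0842]
tool_rot: [-3.103, 0.489, -0.0]
contact_force: [-0.3, 0.4, 0.5]
opening: 0.0601
```

>>> {"method": "move_arm", "body": {"increments": [[0, 0, 0.1, 0, 6], [0, 0, 0.2, 0, 6]]}}

```text
t: 6.98
tool_pos: [0.6583, -0.1147, 0.0821]
tool_rot: [3.103, -0.489, -0.0]
contact_force: [0.2, 0.0, -0.4]
opening: 0.0601
```

>>> {"method": "move_arm", "body": {"increments": [[0, 0, 0.1, 0, 6], [0, 0, 0.2, 0, 6]]}}

```text
t: 7.22
tool_pos: [0.6583, -0.1147, 0.0801]
tool_rot: [-3.103, 0.489, 0.0]
contact_force: [-0.8, -0.5, -0.3]
opening: 0.0603
```

```bash
python3 - <<'E'
from h import *
o=sensors.get_obs();print(o)
d=get_image("scene");crop(d["image"],210,150,310,240,8,"s4.png")
m=redmask(d["image"]);m[:190]=0
r=cv2.findContours(m,0,2)[0];c=max(r,key=cv2.contourArea);print(cv2.minAreaRect(c))
E
```

```text
{'t': 7.225, 'q': array([-2.83710434e-01,  2.61999467e-01,  1.61143710e+00,  1.66466667e-05,
        1.26817976e+00,  1.59958186e+00]), 'dq': array([ 0.00099913,  0.00931304,  0.00419051,  0.00053064, -0.01323968,
        0.00019244]), 'effort': array([ 2.54158213e-04, -4.57363594e+01, -3.43026316e+01,  1.41436540e-04,
        1.08922098e-02,  2.14173281e-05]), 'tool_pos': array([ 0.65831819, -0.11465501,  0.08012247]), 'tool_rot': array([-3.10330232e+00,  4.88877439e-01,  3.37113574e-05]), 'contact_force': array([-0.81208322, -0.4796349 , -0.30187105]), 'wrist_torque': array([-0.02883388, -0.04072659,  0.03149376]), 'opening': 0.06027296341790115}
((175.50001525878906, 209.00001525878906), (53.35783767700195, 39.04823303222656), 14.03624439239502)
```

View pics/s4.png

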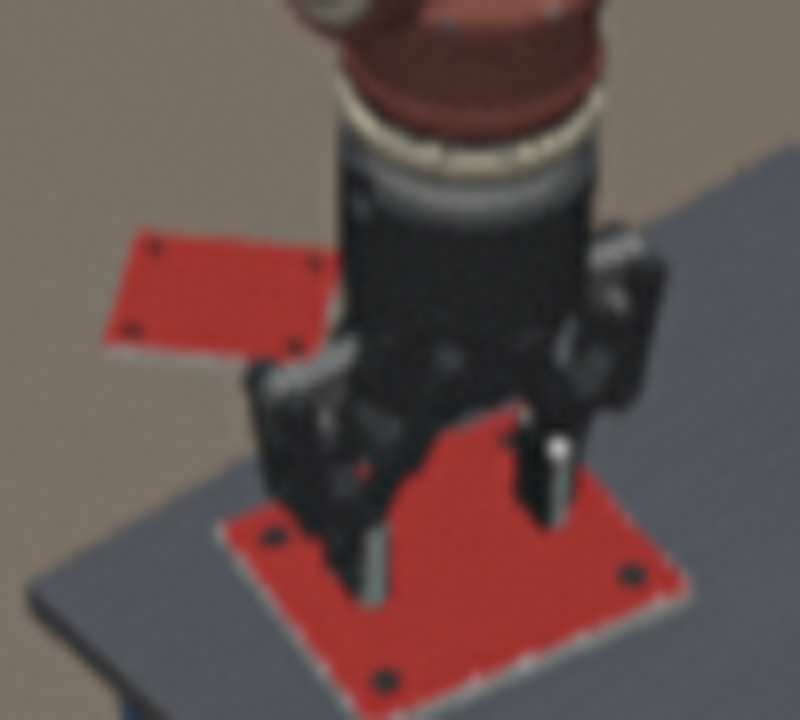

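```bash
python3 - <<'E'
from h import *
d=get_image("scene")
for z in(.096,.106,.116,.126): P=ray(d,[[256.25,225.6],[279,215.6]],z);print(z,P[:,:2].round(3).tolist(),P.mean(0).round(3),np.linalg.norm(P[0]-P[1]).round(3))
E
```

```text
0.096 [[0.651, -0.146], [0.672, -0.079]] [ 0.662 -0.112  0.096] 0.07
0.106 [[0.657, -0.153], [0.678, -0.087]] [ 0.668 -0.12   0.106] 0.069
0.116 [[0.663, -0.16], [0.684, -0.095]] [ 0.674 -0.128  0.116] 0.068
0.126 [[0.669, -0.167], [0.69, -0.103]] [ 0.679 -0.135  0.126] 0.067
```

>>> {"method": "move_arm", "body": {"increments": [[0, 0, 0.1, 0, 6], [0, 0, 0.1, 0, 6]]}}

```text
t: 7.58
tool_pos: [0.6583, -0.1146, 0.0791]
tool_rot: [-3.103, 0.489, 0.0]
contact_force: [-0.9, 0.3, -0.3]
opening: 0.06
```

>>> {"method": "move_arm", "body": {"increments": [[0, 0, 0.1, 0, 6], [0, 0, 0.1, 0, 6]]}}

```text
t: 7.82
tool_pos: [0.6583, -0.1146, 0.0781]
tool_rot: [-3.103, 0.489, 0.0]
contact_force: [0.6, -0.3, -0.6]
opening: 0.0598
```

>>> {"method": "move_arm", "body": {"increments": [[0, 0, 0.1, 0, 6], [0, 0, 0.1, 0, 6]]}}

```text
t: 8.07
tool_pos: [0.6583, -0.1147, 0.0771]
tool_rot: [-3.103, 0.489, 0.0]
contact_force: [-0.6, -0.4, -0.4]
opening: 0.0601
```

>>> {"method": "move_arm", "body": {"increments": [[0, 0, 0.1, 0, 6], [0, 0, 0.1, 0, 6]]}}

```text
t: 8.32
tool_pos: [0.6583, -0.1147, 0.0761]
tool_rot: [-3.103, 0.489, 0.0]
contact_force: [-0.1, 0.5, 0.1]
opening: 0.0598
```

>>> {"method": "move_arm", "body": {"increments": [[0, 0, 0.1, 0, 6], [0, 0, 0.1, 0, 6]]}}

```text
t: 8.57
tool_pos: [0.6582, -0.1147, 0.0751]
tool_rot: [-3.103, 0.489, 0.0]
contact_force: [-0.3, 0.1, 0.4]
opening: 0.0601
```

>>> {"method": "move_arm", "body": {"increments": [[0, 0, 0.1, 0, 6], [0, 0, 0.1, 0, 6]]}}

```text
t: 8.82
tool_pos: [0.6583, -0.1146, 0.074]
tool_rot: [-3.103, 0.489, 0.0]
contact_force: [-0.1, -0.3, -0.6]
opening: 0.0601
```

>>> {"method": "move_arm", "body": {"increments": [[0, 0, 0.1, 0, 6], [0, 0, 0.1, 0, 6]]}}

```text
t: 9.07
tool_pos: [0.6584, -0.1147, 0.0739]
tool_rot: [3.103, -0.489, 0.0]
contact_force: [-2.3, 1.2, 3.3]
opening: 0.06
```

>>> {"method": "move_arm", "body": {"increments": [[0, 0, 0.1, 0, 6], [0, 0, 0.1, 0, 6]]}}

```text
t: 9.32
tool_pos: [0.6585, -0.1147, 0.0739]
tool_rot: [3.103, -0.489, 0.0]
contact_force: [-5.5, 2.3, 7.2]
opening: 0.0603
```

```bash
python3 - <<'E'
from h import *
d=get_image("scene");crop(d["image"],210,150,310,240,8,"s5.png")
E
```

```text
(no output)
```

View pics/s5.png

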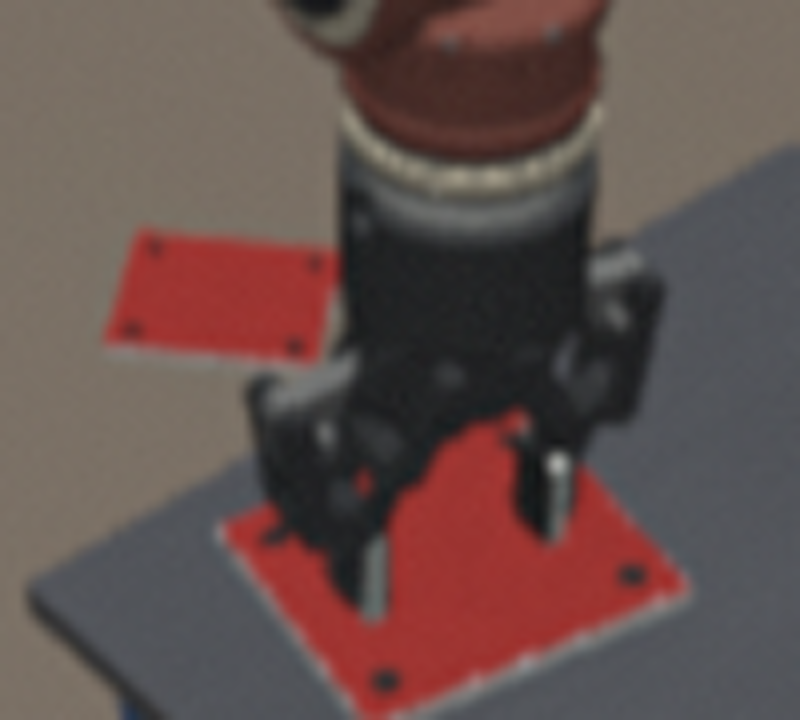

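Contact came at TCP z = 0.074, with about 7 N. The tips therefore stand about 22 mm higher than nose_length predicts at this opening, so I'll rely on contact instead. I drag towards the slab's near edge and turn the plate square to it.

>>> {"method": "move_arm", "body": {"increments": [[0, 0, 0.15, 0, 6], [-0.5, 0.1, 0.15, 0, 6], [-1, 0.2, 0.15, -1, 6], [-1.5, 0.3, 0.15, -2, 6], [-2, 0.4, 0.15, -3, 6]]}}

```text
t: 10.0
tool_pos: [0.6415, -0.1132, 0.0739]
tool_rot: [3.114, -0.407, 0.014]
contact_force: [4.0, 0.3, 6.7]
opening: 0.06
```

```bash
cat >> h.py <<'E'
def plate(n="scene",z=.096,save=None,b=(200,160,330,270)):
    d=get_image(n);im=d["image"];m=redmask(im)
    if save: crop(im,*b,5,save)
    cs=[c for c in cv2.findContours(cv2.morphologyEx(m,cv2.MORPH_CLOSE,np.ones((5,5))),0,2)[0] if cv2.contourArea(c)>100]
    for c in cs:
        e=cv2.convexHull(c);p=cv2.approxPolyDP(e,0.04*cv2.arcLength(e,True),True)[:,0]
        P=ray(d,p,z)
        if .5<P[:,0].mean()<.9 and abs(P[:,1].mean()+.08)<.12:
            S=np.array([[.990,.139],[-.139,.990]]).T  # cols? slab x=( .99,-.139) y=(.139,.99)
            q=P[:,:2]-[.5815,-.031]; s=np.c_[q@[.99,-.139],q@[.139,.99]]
            print("px",p.tolist(),"world",P[:,:2].round(3).tolist(),"slab",s.round(3).tolist())
E
python3 - <<'E'
from h import *
plate(save="p1.png");togo([.656,-.113,.1],-.14)
E
```

```text
px [[294, 222], [256, 239], [239, 215], [278, 204]] world [[0.716, -0.071], [0.68, -0.18], [0.592, -0.147], [0.643, -0.046]] slab [[0.139, -0.021], [0.119, -0.134], [0.027, -0.114], [0.063, -0.007]]
px [[246, 181], [247, 188], [242, 193], [224, 191], [228, 179]] world [[0.514, -0.033], [0.537, -0.054], [0.54, -0.079], [0.497, -0.106], [0.469, -0.061]] slab [[-0.067, -0.011], [-0.041, -0.029], [-0.034, -0.053], [-0.073, -0.086], [-0.107, -0.045]]
t 10.05 shift cm [ 1.46 -0.4  -2.6 ] twist -6.8 yaw -0.259 tilt [ 0.008 -0.002 -1.   ] F [ 3.  -0.9  6.8] op 0.06 pos [ 0.641  -0.1131  0.0739]
```

View pics/p1.png

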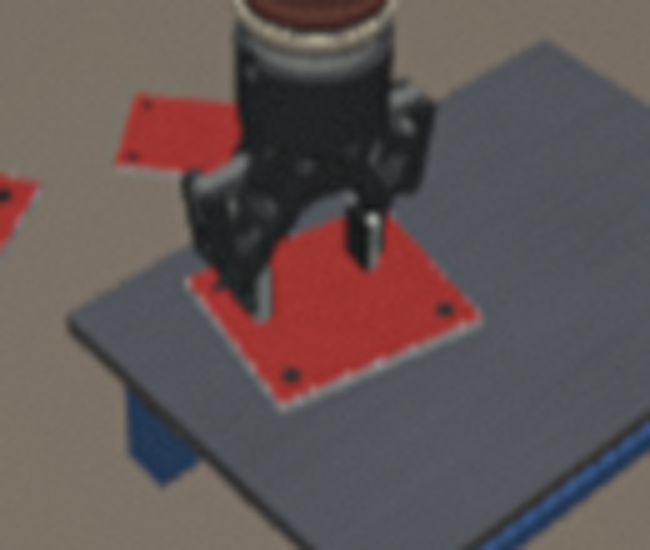

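The plate did not move: its far corners are still at px (294,222) and (256,239). The tips slipped, so I press harder.

>>> {"method": "move_arm", "body": {"increments": [[0, 0, 0.25, 0, 6], [0, 0, 0.5, 0, 6], [-0.7, 0.1, 0.5, 0, 6], [-1.4, 0.2, 0.5, 0, 6], [-2, 0.3, 0.5, 0, 6]]}}

```text
t: 10.68
tool_pos: [0.6265, -0.1121, 0.0738]
tool_rot: [3.113, -0.407, 0.034]
contact_force: [8.7, -0.7, 15.2]
opening: 0.0597
```

```bash
python3 - <<'E'
from h import *
plate();togo([.656,-.113,.1],-.14)
E
```

```text
px [[275, 201], [294, 223], [256, 239], [239, 215]] world [[0.629, -0.043], [0.718, -0.074], [0.68, -0.18], [0.592, -0.147]] slab [[0.049, -0.005], [0.141, -0.024], [0.119, -0.134], [0.027, -0.114]]
px [[224, 191], [228, 179], [242, 180], [240, 188], [231, 192]] world [[0.497, -0.106], [0.469, -0.061], [0.502, -0.037], [0.522, -0.067], [0.514, -0.096]] slab [[-0.073, -0.086], [-0.107, -0.045], [-0.077, -0.017], [-0.054, -0.044], [-0.057, -0.074]]
t 10.72 shift cm [ 2.98 -0.68 -2.55] twist -6.9 yaw -0.26 tilt [ 0.021 -0.005 -1.   ] F [ 8.4 -1.1 15.8] op 0.0598 pos [ 0.6259 -0.112   0.0739]
```

Pressing slips, so tip and slab friction are about equal. I'll push from behind instead: lift, go past the far edge, lower to just above the slab, and pull towards the robot with both fingers. That also squares the plate up.

>>> {"method": "move_arm", "body": {"increments": [[0, 0, -2, 0, 6], [0, 0, -4, -7, 6], [5, 0, -4, -7, 6], [10.5, -0.5, -4, -7, 6], [10.5, -0.5, -4, -7, 6]]}}

```text
t: 11.35
tool_pos: [0.7221, -0.1327, 0.103]
tool_rot: [-3.134, 0.217, 0.004]
contact_force: [0.1, 0.1, -0.7]
opening: 0.0601
```

```bash
python3 - <<'E'
from h import *
togo([.734,-.124,.070],-.14)
E
```

```text
t 11.35 shift cm [ 1.07 -1.02  3.3 ] twist 0.1 yaw -0.138 tilt [-0.003  0.001 -1.   ] F [ 0.1  0.1 -0.7] op 0.0601 pos [ 0.7221 -0.1327  0.103 ]
```

>>> {"method": "move_arm", "body": {"increments": [[1.4, -1, 0, 0, 6], [1.4, -1, 1.5, 0, 6], [1.4, -1, 2.6, 0, 6], [1.4, -1, 2.9, 0, 6], [1.4, -1, 2.9, 0, 6]]}}

```text
t: 11.98
tool_pos: [0.7352, -0.1244, 0.0761]
tool_rot: [-3.134, 0.217, 0.002]
contact_force: [0.1, -1.7, 0.6]
opening: 0.0598
```

```bash
python3 - <<'E'
from h import *
togo([.734,-.124,.070],-.14)
plate(save="p2.png")
E
```

```text
t 11.97 shift cm [-0.12 -0.02  0.61] twist 0.1 yaw -0.138 tilt [-0.001  0.    -1.   ] F [ 0.1 -1.7  0.6] op 0.0598 pos [ 0.7352 -0.1244  0.0761]
px [[274, 201], [267, 234], [256, 239], [239, 215]] world [[0.627, -0.045], [0.69, -0.15], [0.68, -0.18], [0.592, -0.147]] slab [[0.047, -0.007], [0.124, -0.102], [0.119, -0.134], [0.027, -0.114]]
px [[251, 182], [248, 194], [224, 191], [228, 179]] world [[0.528, -0.027], [0.555, -0.071], [0.497, -0.106], [0.469, -0.061]] slab [[-0.054, -0.003], [-0.02, -0.043], [-0.073, -0.086], [-0.107, -0.045]]
```

View pics/p2.png

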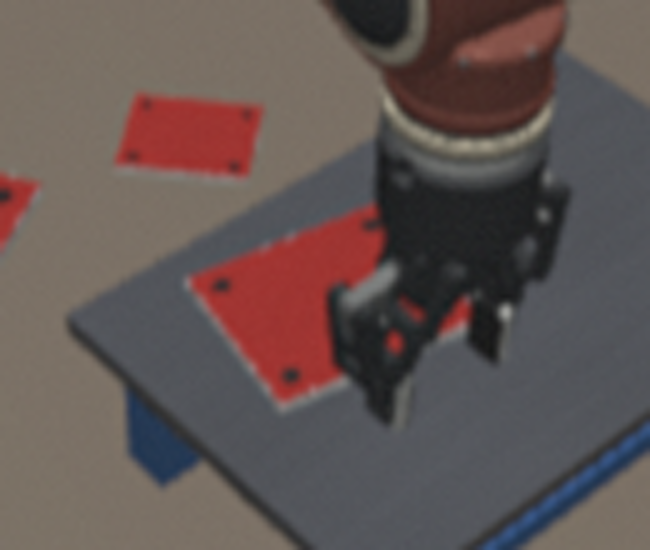

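Both tips are behind the far edge (crop px 395,425 and 495,360). I lower to about 2–3 mm above the slab.

>>> {"method": "move_arm", "body": {"increments": [[0, 0, 0.3, 0, 6], [0, 0, 0.5, 0, 6], [0, 0, 0.5, 0, 6]]}}

```text
t: 12.4
tool_pos: [0.7359, -0.1242, 0.0715]
tool_rot: [-3.134, 0.216, 0.001]
contact_force: [0.3, -0.0, 0.2]
opening: 0.0602
```

>>> {"method": "move_arm", "body": {"increments": [[-1, 0, 0, 0, 6], [-2, 0, 0, 0, 6], [-3, 0, 0, 0, 6]]}}

```text
t: 12.78
tool_pos: [0.7066, -0.1199, 0.0728]
tool_rot: [-3.134, 0.217, -0.005]
contact_force: [3.5, 1.8, 2.0]
opening: 0.0601
```

```bash
python3 - <<'E'
from h import *
plate(save="p3.png");togo([.734,-.124,.070],-.14)
E
```

```text
px [[267, 200], [264, 233], [254, 237], [235, 215]] world [[0.61, -0.054], [0.682, -0.152], [0.672, -0.179], [0.585, -0.154]] slab [[0.032, -0.019], [0.117, -0.106], [0.111, -0.134], [0.02, -0.122]]
px [[251, 182], [248, 194], [224, 191], [228, 179]] world [[0.528, -0.027], [0.555, -0.071], [0.497, -0.106], [0.469, -0.061]] slab [[-0.054, -0.003], [-0.02, -0.043], [-0.073, -0.086], [-0.107, -0.045]]
t 12.82 shift cm [2.9  0.02 0.26] twist 0.1 yaw -0.138 tilt [ 0.001  0.    -1.   ] F [2.7 0.7 2.2] op 0.0598 pos [ 0.7053 -0.1198  0.0726]
```

View pics/p3.png

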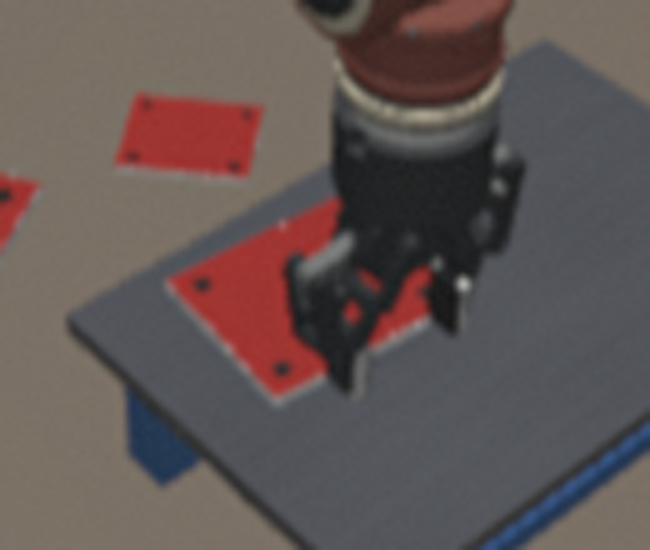

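>>> {"method": "move_arm", "body": {"increments": [[-1, 0, 0.15, 0, 6], [-2, 0, 0.15, 0, 6], [-3, 0, 0.15, 0, 6], [-4, 0, 0.15, 0, 6], [-4, 0, 0.15, 0, 6]]}}

```text
t: 13.45
tool_pos: [0.6671, -0.1151, 0.0722]
tool_rot: [3.133, -0.216, 0.004]
contact_force: [1.1, 0.2, 5.7]
opening: 0.0601
```

```bash
python3 - <<'E'
from h import *
plate(save="p4.png");togo([.734,-.124,.070],-.14)
E
```

```text
px [[228, 179], [251, 182], [250, 229], [225, 212]] world [[0.469, -0.061], [0.528, -0.027], [0.647, -0.165], [0.557, -0.164]] slab [[-0.107, -0.045], [-0.054, -0.003], [0.084, -0.124], [-0.006, -0.135]]
t 13.5 shift cm [ 6.75 -0.04  0.24] twist 0.1 yaw -0.138 tilt [ 0.002 -0.001 -1.   ] F [1.2 0.3 6.6] op 0.0599 pos [ 0.6671 -0.1151  0.0722]
```

View pics/p4.png

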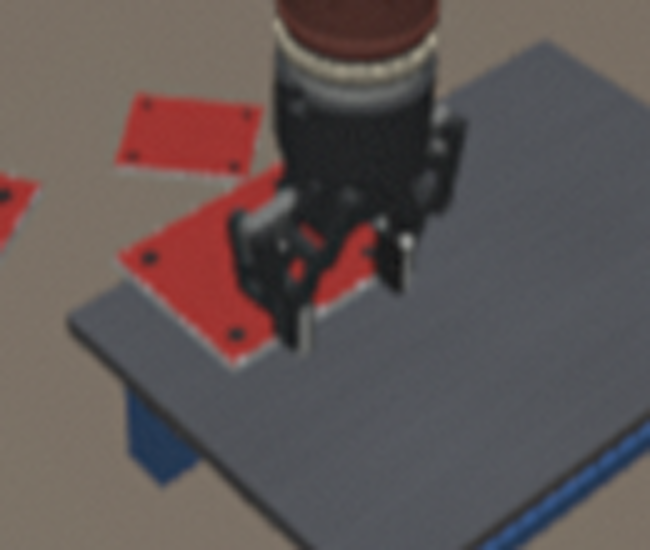

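>>> {"method": "move_arm", "body": {"increments": [[-0.7, 0, -0.1, 0, 6], [-1.4, 0, -0.1, 0, 6], [-2.1, 0, -0.1, 0, 6], [-2.1, 0, -0.1, 0, 6]]}}

```text
t: 14.0
tool_pos: [0.6456, -0.112, 0.0722]
tool_rot: [3.133, -0.216, 0.002]
contact_force: [2.5, 0.4, 6.0]
opening: 0.0603
```

>>> {"method": "move_arm", "body": {"increments": [[0.5, 0, 0, 0, 6], [1.5, 0, -3, 0, 6], [6, 0, -8, 0, 6], [11, 0, -12, 0, 6], [15, 0, -14, 0, 6]]}}

```text
t: 14.62
tool_pos: [0.7949, -0.1325, 0.2123]
tool_rot: [3.134, -0.217, -0.002]
contact_force: [1.1, -0.3, 1.1]
opening: 0.0598
```

```bash
python3 - <<'E'
from h import *
plate(save="p5.png");togo([.734,-.124,.070],-.14)
print();plate("top")
d=get_image("top");crop(d["image"],180,90,340,210,5,"t5.png")
E
```

```text
px [[228, 179], [251, 182], [273, 206], [240, 225], [219, 207]] world [[0.469, -0.061], [0.528, -0.027], [0.638, -0.062], [0.619, -0.172], [0.532, -0.161]] slab [[-0.107, -0.045], [-0.054, -0.003], [0.06, -0.022], [0.056, -0.134], [-0.031, -0.135]]
t 14.68 shift cm [-6.71 -0.04 14.36] twist 0.1 yaw -0.138 tilt [ 0.005 -0.001 -1.   ] F [-3.2 -0.8  1.3] op 0.0598 pos [ 0.7997 -0.1335  0.214 ]

px [[286, 34], [332, 50], [259, 260], [224, 250]] world [[1.117, -0.131], [1.062, -0.291], [0.342, -0.054], [0.37, 0.056]] slab [[0.544, -0.025], [0.512, -0.191], [-0.234, -0.056], [-0.221, 0.057]]
```

View pics/p5.png

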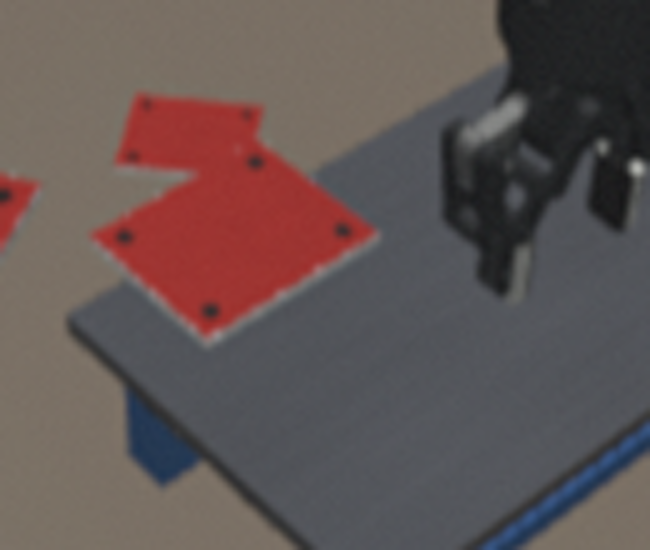

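View pics/t5.png

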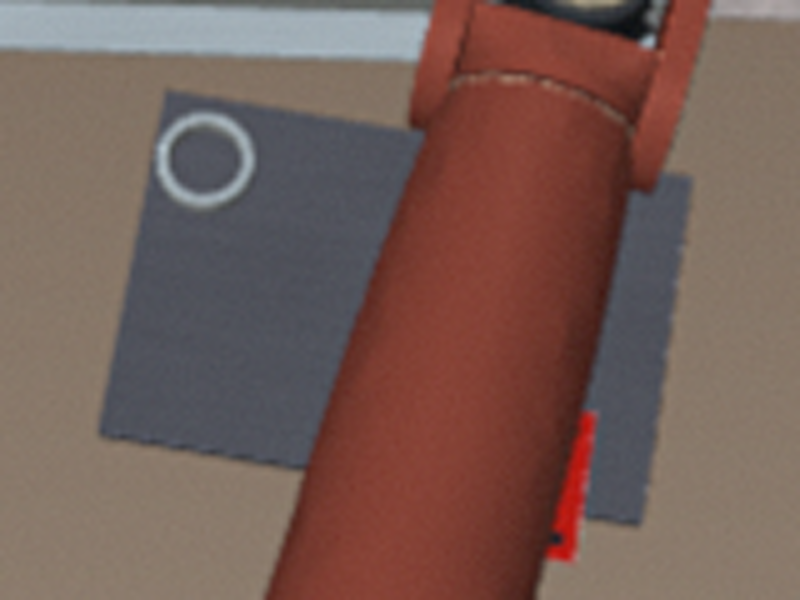

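The plate is now square to the edge with about 3 cm overhanging (near corners at crop px 95,235 and about 255,150; near edge at slab x ≈ -0.032). The far edge sits at slab x ≈ +0.065.

The moves have no tilt command, but the tool has to tilt to get under. Poses out of reach are "approached as far as the arm can", so I test whether the tool tilts at the edge of its reach, in free air.

>>> {"method": "move_arm", "body": {"increments": [[5, 0, -5, 0, 3], [11, 0, -10, 0, 3], [17, 0, -10, 0, 3], [23, 0, -10, 0, 3], [29, 0, -10, 0, 3]]}}

```text
t: 15.4
tool_pos: [0.9794, -0.1574, 0.281]
tool_rot: [3.132, -0.217, 0.043]
contact_force: [9.8, -2.0, 5.1]
opening: 0.0303
```

```bash
python3 - <<'E'
from h import *
togo([.734,-.124,.070],-.14);print(sensors.get_obs()["q"].round(3))
E
```

```text
t 15.4 shift cm [-25.33   0.08  20.42] twist 0.1 yaw -0.138 tilt [ 0.027 -0.004 -1.   ] F [ 9.8 -2.   5.1] op 0.0303 pos [ 0.9794 -0.1574  0.281 ]
[-0.235  1.113  0.055  0.003  1.947  1.475]
```

>>> {"method": "move_arm", "body": {"increments": [[-3, 0, 0, 0, 3], [-6, 0, 0, 0, 3], [-6, 0, 0, 0, 3]]}}

```text
t: 15.78
tool_pos: [0.9144, -0.1476, 0.2801]
tool_rot: [3.133, -0.217, 0.033]
contact_force: [0.2, -0.2, 0.9]
opening: 0.0297
```

```bash
python3 - <<'E'
from h import *
togo([.734,-.124,.070],-.14);print(sensors.get_obs()["q"].round(3))
E
```

```text
t 15.78 shift cm [-18.62   0.16  20.63] twist 0.1 yaw -0.138 tilt [ 0.021 -0.002 -1.   ] F [ 0.2 -0.2  0.9] op 0.0297 pos [ 0.9144 -0.1476  0.2801]
[-0.241  0.783  0.573  0.003  1.765  1.468]
```

The tilt persists (0.021 rad, fingers pointing away from the robot), so pushing at the reach limit builds up tilt in the direction I need. I push more, gently.

>>> {"method": "move_arm", "body": {"increments": [[4, 0, 0, 0, 3], [6.5, 0, 0, 0, 3], [9, 0, 0, 0, 3], [11, 0, 0, 0, 3], [13, 0, 0, 0, 3]]}}

```text
t: 16.4
tool_pos: [0.9967, -0.1584, 0.2788]
tool_rot: [3.124, -0.216, 0.128]
contact_force: [-0.2, 1.0, -0.2]
opening: 0.03
```

```bash
python3 - <<'E'
from h import *
togo([.734,-.124,.070],-.14);print(sensors.get_obs()["q"].round(4))
E
```

```text
t 16.4 shift cm [-28.12   0.16  18.64] twist 0.1 yaw -0.138 tilt [ 0.081 -0.013 -0.997] F [-0.2  1.  -0.2] op 0.03 pos [ 0.9967 -0.1584  0.2788]
[-0.2329  1.1162  0.055   0.006   1.8887  1.478 ]
```

>>> {"method": "move_arm", "body": {"increments": [[6, 0, 0, 0, 3], [12, 0, 0, 0, 3], [18, 0, 0, 0, 3], [24, 0, 0, 0, 3], [30, 0, 0, 0, 3]]}}

```text
t: 17.02
tool_pos: [1.0222, -0.1591, 0.2383]
tool_rot: [3.117, -0.215, 0.191]
contact_force: [0.2, 0.1, -0.4]
opening: 0.0302
```

```bash
python3 - <<'E'
from h import *
togo([.734,-.124,.070],-.14);print(sensors.get_obs()["q"].round(4))
E
```

```text
t 17.02 shift cm [-30.87   0.45  13.15] twist 0.1 yaw -0.138 tilt [ 0.121 -0.019 -0.992] F [ 0.2  0.1 -0.4] op 0.0302 pos [ 1.0222 -0.1591  0.2383]
[-0.2287  1.1584  0.055   0.009   1.8059  1.4827]
```

>>> {"method": "move_arm", "body": {"increments": [[5.4, 0, -3, 0, 3], [10.8, 0, -6, 0, 3], [16.2, 0, -9, 0, 3], [21.6, 0, -12, 0, 3], [27, 0, -15, 0, 3]]}}

```text
t: 17.65
tool_pos: [1.0175, -0.1559, 0.2968]
tool_rot: [3.109, -0.215, 0.261]
contact_force: [-0.3, -0.4, -0.1]
opening: 0.0299
```

```bash
python3 - <<'E'
from h import *
togo([.734,-.124,.070],-.14);print(sensors.get_obs()["q"].round(4))
E
```

```text
t 17.65 shift cm [-31.91   0.68  17.6 ] twist 0.1 yaw -0.138 tilt [ 0.165 -0.026 -0.986] F [-0.3 -0.4 -0.1] op 0.0299 pos [ 1.0175 -0.1559  0.2968]
[-0.2276  1.101   0.055   0.0123  1.818   1.4851]
```

Each call restarts from the tilted pose, so single-row calls should build tilt faster.

>>> {"method": "move_arm", "body": {"increments": [[5.4, 0, -2.5, 0, 3]]}}

```text
t: 17.77
tool_pos: [1.0227, -0.156, 0.3126]
tool_rot: [3.101, -0.214, 0.316]
contact_force: [-0.1, 0.3, 0.5]
opening: 0.03
```

>>> {"method": "move_arm", "body": {"increments": [[5.4, 0, -2.5, 0, 3]]}}

```text
t: 17.9
tool_pos: [1.0269, -0.1558, 0.3318]
tool_rot: [3.092, -0.214, 0.372]
contact_force: [-0.9, 1.2, 1.2]
opening: 0.0299
```

```bash
python3 - <<'E'
from h import *
togo([.734,-.124,.070],-.14);print(sensors.get_obs()["q"].round(4))
E
```

```text
t 17.9 shift cm [-34.82   0.79  18.44] twist 0.1 yaw -0.137 tilt [ 0.235 -0.037 -0.971] F [-0.9  1.2  1.2] op 0.0299 pos [ 1.0269 -0.1558  0.3318]
[-0.227   1.0694  0.055   0.0176  1.7781  1.4874]
```

>>> {"method": "move_arm", "body": {"increments": [[6, 0, -1.5, 0, 3]]}}

```text
t: 18.02
tool_pos: [1.0349, -0.1562, 0.3429]
tool_rot: [3.081, -0.213, 0.432]
contact_force: [-0.1, -0.2, -0.4]
opening: 0.0298
```

>>> {"method": "move_arm", "body": {"increments": [[6, 0, -1.5, 0, 3]]}}

```text
t: 18.15
tool_pos: [1.0423, -0.1567, 0.3527]
tool_rot: [3.07, -0.212, 0.486]
contact_force: [-0.1, -0.1, 0.9]
opening: 0.0297
```

>>> {"method": "move_arm", "body": {"increments": [[6, 0, -1.5, 0, 3]]}}

```text
t: 18.27
tool_pos: [1.0488, -0.157, 0.3651]
tool_rot: [3.058, -0.211, 0.541]
contact_force: [-0.2, -0.5, -0.3]
opening: 0.03
```

>>> {"method": "move_arm", "body": {"increments": [[6, 0, -1.5, 0, 3]]}}

```text
t: 18.4
tool_pos: [1.0544, -0.1572, 0.3797]
tool_rot: [3.045, -0.21, 0.597]
contact_force: [0.7, 0.4, 0.1]
opening: 0.0302
```

>>> {"method": "move_arm", "body": {"increments": [[6, 0, -1.5, 0, 3]]}}

```text
t: 18.52
tool_pos: [1.0591, -0.1573, 0.396]
tool_rot: [3.03, -0.209, 0.652]
contact_force: [-0.0, 0.3, -0.1]
opening: 0.03
```

>>> {"method": "move_arm", "body": {"increments": [[6, 0, -1.5, 0, 3]]}}

```text
t: 18.65
tool_pos: [1.063, -0.1573, 0.4137]
tool_rot: [3.015, -0.208, 0.707]
contact_force: [-0.8, -0.4, -0.4]
opening: 0.0299
```

```bash
python3 - <<'E'
from h import *
togo([.734,-.124,.070],-.14);print(sensors.get_obs()["q"].round(4))
E
```

```text
t 18.65 shift cm [-44.89   1.06  16.08] twist 0.2 yaw -0.136 tilt [ 0.44  -0.067 -0.896] F [-0.8 -0.4 -0.4] op 0.0299 pos [ 1.063  -0.1573  0.4137]
[-0.2251  1.0066  0.0558  0.0329  1.619   1.4927]
```

```bash
python3 - <<'E'
import numpy as np
D=[([0.0534,1.6143,1.476],[.19398,-.59344,.21295]),([0.2557,1.6081,1.2777],[.6584,-.1147,.0862]),([.26200,1.61144,1.26818],[.65832,-.11466,.08012]),
([1.1162,.055,1.8887],[.9967,-.1584,.2788]),([1.1584,.055,1.8059],[1.0222,-.1591,.2383]),([1.0694,.055,1.7781],[1.0269,-.1558,.3318]),([1.0066,.0558,1.619],[1.063,-.1573,.4137]),([.783,.573,1.765],[.9144,-.1476,.2801])]
A=[];b=[]
for (a,c,e),p in D:
    r=np.hypot(p[0],p[1]); s1,s2,s3=a,a+c,a+c+e
    A.append([1,0,np.sin(s1),np.sin(s2),np.sin(s3)]);b.append(r)
    A.append([0,1,np.cos(s1),np.cos(s2),np.cos(s3)]);b.append(p[2])
x,res,_,_=np.linalg.lstsq(np.array(A),np.array(b),rcond=None);print(x.round(4),(np.array(A)@x-b).round(4))
E
```

```text
[-0.0716  0.167   0.4862  0.6584  0.365 ] [-0.0154  0.0108  0.0135 -0.004   0.0146 -0.0048 -0.0076 -0.0059  0.0007
 -0.0084 -0.0036 -0.0015  0.0019  0.0068 -0.004   0.0069]
```

```bash
python3 - <<'E'
import numpy as np
D=[([0.0534,1.6143,1.476],[.19398,-.59344,.21295]),([0.2557,1.6081,1.2777],[.6584,-.1147,.0862]),([.26200,1.61144,1.26818],[.65832,-.11466,.08012]),
([1.1162,.055,1.8887],[.9967,-.1584,.2788]),([1.1584,.055,1.8059],[1.0222,-.1591,.2383]),([1.0694,.055,1.7781],[1.0269,-.1558,.3318]),([1.0066,.0558,1.619],[1.063,-.1573,.4137]),([.783,.573,1.765],[.9144,-.1476,.2801])]
A=[];b=[]
for (a,c,e),p in D:
    r=np.hypot(p[0],p[1]); s1,s2,s3=a,a+c,a+c+e
    A.append([1,0,np.sin(s1),np.sin(s2),np.sin(s3),np.cos(s2)]);b.append(r)
    A.append([0,1,np.cos(s1),np.cos(s2),np.cos(s3),-np.sin(s2)]);b.append(p[2])
x,res,_,_=np.linalg.lstsq(np.array(A),np.array(b),rcond=None);print(x.round(4),(np.array(A)@x-b).round(4))
for phi in(.5,.7,.9,1.1,1.3,1.5):
  for r,z in((.53,.06),(.56,.06)):
    best=None
    for a in np.arange(-1,2.2,.01):
      for c in np.arange(.06,2.58,.01):
        s3=np.pi-phi;e=s3-a-c
        R=x[0]+x[2]*np.sin(a)+x[3]*np.sin(a+c)+x[4]*np.sin(s3)+x[5]*np.cos(a+c)
        Z=x[1]+x[2]*np.cos(a)+x[3]*np.cos(a+c)+x[4]*np.cos(s3)-x[5]*np.sin(a+c)
        er=np.hypot(R-r,Z-z)
        if best is None or er<best[0]: best=(er,a,c,e,r+0-x[4]*np.sin(s3),z-x[4]*np.cos(s3))
    print(phi,r,z,np.round(best,3))
E
```

```text
[0.0051 0.2393 0.4251 0.609  0.2978 0.0947] [-0.0002 -0.0002  0.     -0.      0.0001  0.     -0.      0.0001  0.
  0.0002 -0.0001  0.      0.0001 -0.0002  0.0001  0.0001]
0.5 0.53 0.06 [ 1.00e-03 -3.50e-01  2.31e+00  6.82e-01  3.87e-01  3.21e-01]
0.5 0.56 0.06 [ 1.00e-03 -2.60e-01  2.24e+00  6.62e-01  4.17e-01  3.21e-01]
0.7 0.53 0.06 [ 0.    -0.45   2.44   0.452  0.338  0.288]
0.7 0.56 0.06 [ 2.00e-03 -3.50e-01  2.37e+00  4.22e-01  3.68e-01  2.88e-01]
0.9 0.53 0.06 [ 1.00e-03 -4.90e-01  2.55e+00  1.82e-01  2.97e-01  2.45e-01]
0.9 0.56 0.06 [ 1.00e-03 -3.80e-01  2.48e+00  1.42e-01  3.27e-01  2.45e-01]
1.1 0.53 0.06 [ 0.022 -0.34   2.57  -0.188  0.265  0.195]
1.1 0.56 0.06 [ 0.    -0.32   2.55  -0.188  0.295  0.195]
1.3 0.53 0.06 [ 0.028 -0.11   2.57  -0.618  0.243  0.14 ]
1.3 0.56 0.06 [ 0.    -0.15   2.57  -0.578  0.273  0.14 ]
1.5 0.53 0.06 [ 0.008  0.1    2.57  -1.028  0.233  0.081]
1.5 0.56 0.06 [ 2.00e-03  1.10e-01  2.53e+00 -9.98e-01  2.63e-01  8.10e-02]
```

The arm model fits to 0.2 mm. A tilt of about 0.8 rad at the slab edge keeps joint 5 in range (about 0.3). I continue to that.

>>> {"method": "move_arm", "body": {"increments": [[6, 0, -1, 0, 6]]}}

```text
t: 18.77
tool_pos: [1.0681, -0.1575, 0.4292]
tool_rot: [2.998, -0.207, 0.763]
contact_force: [0.1, 0.9, 0.9]
opening: 0.0471
```

>>> {"method": "move_arm", "body": {"increments": [[6, 0, -1, 0, 6]]}}

```text
t: 18.9
tool_pos: [1.0725, -0.1576, 0.4436]
tool_rot: [2.983, -0.206, 0.814]
contact_force: [0.0, 0.9, -0.0]
opening: 0.0601
```

>>> {"method": "move_arm", "body": {"increments": [[6, 0, -1, 0, 6]]}}

```text
t: 19.02
tool_pos: [1.0758, -0.1577, 0.4603]
tool_rot: [2.965, -0.204, 0.866]
contact_force: [-0.4, 0.4, -0.1]
opening: 0.0601
```

>>> {"method": "move_arm", "body": {"increments": [[6, 0, -1, 0, 6]]}}

```text
t: 19.15
tool_pos: [1.0782, -0.1575, 0.4787]
tool_rot: [2.947, -0.203, 0.918]
contact_force: [0.1, 0.7, 0.3]
opening: 0.0598
```

>>> {"method": "move_arm", "body": {"increments": [[6, 0, -1, 0, 6]]}}

```text
t: 19.27
tool_pos: [1.0796, -0.1572, 0.4986]
tool_rot: [2.928, -0.202, 0.97]
contact_force: [-0.3, 0.3, 0.1]
opening: 0.0599
```

>>> {"method": "move_arm", "body": {"increments": [[6, 0, -1, 0, 6]]}}

```text
t: 19.4
tool_pos: [1.08, -0.1569, 0.5192]
tool_rot: [2.908, -0.2, 1.021]
contact_force: [-0.5, -0.0, 0.7]
opening: 0.0601
```

>>> {"method": "move_arm", "body": {"increments": [[6, 0, -1, 0, 6]]}}

```text
t: 19.52
tool_pos: [1.0795, -0.1563, 0.5407]
tool_rot: [2.887, -0.199, 1.071]
contact_force: [-0.3, -0.3, 0.7]
opening: 0.0598
```

>>> {"method": "move_arm", "body": {"increments": [[6, 0, -1, 0, 6]]}}

```text
t: 19.65
tool_pos: [1.0779, -0.1556, 0.5629]
tool_rot: [2.866, -0.197, 1.12]
contact_force: [0.3, -0.7, 0.0]
opening: 0.0602
```

```bash
python3 - <<'E'
from h import *
togo([.56,-.1,.15],-.14);print(sensors.get_obs()["q"].round(4))
E
```

```text
t 19.65 shift cm [-66.27   1.41  -4.95] twist 0.4 yaw -0.133 tilt [ 0.671 -0.1   -0.735] F [ 0.3 -0.7  0. ] op 0.0602 pos [ 1.0779 -0.1556  0.5629]
[-0.2259  0.8953  0.0559  0.0528  1.4467  1.4961]
```

>>> {"method": "move_arm", "body": {"increments": [[6, 0, -0.5, 0, 6]]}}

```text
t: 19.77
tool_pos: [1.0779, -0.1552, 0.583]
tool_rot: [2.843, -0.195, 1.17]
contact_force: [0.4, -0.1, 0.3]
opening: 0.0598
```

>>> {"method": "move_arm", "body": {"increments": [[6, 0, -0.5, 0, 6]]}}

```text
t: 19.9
tool_pos: [1.0774, -0.1548, 0.6014]
tool_rot: [2.822, -0.194, 1.216]
contact_force: [-1.0, 0.4, -0.3]
opening: 0.0599
```

```bash
python3 - <<'E'
from h import *
togo([.50,-.09,.22],-.14);print(sensors.get_obs()["q"].round(4))
E
```

```text
t 19.9 shift cm [-67.61   1.37 -16.04] twist 0.4 yaw -0.132 tilt [ 0.719 -0.107 -0.687] F [-1.   0.4 -0.3] op 0.0599 pos [ 1.0774 -0.1548  0.6014]
[-0.2265  0.8677  0.0561  0.0578  1.4055  1.4965]
```

```bash
cat >> h.py <<'E'
from scipy.optimize import fsolve
X=[0.0051,0.2393,0.4251,0.609,0.2978,0.0947]
def ikp(r,z,phi,g=(-.4,2.4)):
    s3=np.pi-phi
    f=lambda v:[X[0]+X[2]*np.sin(v[0])+X[3]*np.sin(v[0]+v[1])+X[4]*np.sin(s3)+X[5]*np.cos(v[0]+v[1])-r, X[1]+X[2]*np.cos(v[0])+X[3]*np.cos(v[0]+v[1])+X[4]*np.cos(s3)-X[5]*np.sin(v[0]+v[1])-z]
    v,_,ok,_=fsolve(f,g,full_output=1); return [round(float(a),2) for a in (v[0],v[1],s3-v[0]-v[1])],ok==1
E
python3 - <<'E'
from h import *
for r in(.45,.5,.54,.58,.62):
  print(r,[(z,ikp(r,z,.814)) for z in(.04,.07,.1,.15,.22)])
E
```

```text
0.45 [(0.04, ([-0.88, 2.74, 0.47], True)), (0.07, ([-0.99, 2.73, 0.58], True)), (0.1, ([-1.06, 2.71, 0.68], True)), (0.15, ([-1.13, 2.65, 0.8], True)), (0.22, ([-1.15, 2.55, 0.93], True))]
0.5 [(0.04, ([-0.56, 2.59, 0.3], True)), (0.07, ([-0.65, 2.58, 0.4], True)), (0.1, ([-0.73, 2.57, 0.49], True)), (0.15, ([-0.83, 2.53, 0.63], True)), (0.22, ([-0.9, 2.44, 0.78], True))]
0.54 [(0.04, ([-0.39, 2.48, 0.23], True)), (0.07, ([-0.47, 2.48, 0.32], True)), (0.1, ([-0.55, 2.47, 0.41], True)), (0.15, ([-0.65, 2.43, 0.54], True)), (0.22, ([-0.73, 2.36, 0.7], True))]
0.58 [(0.04, ([-0.25, 2.39, 0.19], True)), (0.07, ([-0.33, 2.38, 0.27], True)), (0.1, ([-0.4, 2.37, 0.35], True)), (0.15, ([-0.49, 2.34, 0.48], True)), (0.22, ([-0.58, 2.28, 0.63], True))]
0.62 [(0.04, ([-0.13, 2.29, 0.17], True)), (0.07, ([-0.2, 2.29, 0.24], True)), (0.1, ([-0.27, 2.28, 0.32], True)), (0.15, ([-0.36, 2.25, 0.43], True)), (0.22, ([-0.45, 2.19, 0.59], True))]
```

>>> {"method": "move_arm", "body": {"increments": [[-6, 0.1, -1.2, 0, 6], [-12, 0.2, -2.5, 0, 6], [-18, 0.4, -3.8, 0, 6], [-24, 0.5, -5, 0, 6], [-30, 0.6, -6.3, 0, 6]]}}

```text
t: 20.52
tool_pos: [0.8699, -0.1317, 0.4568]
tool_rot: [2.822, -0.194, 1.215]
contact_force: [0.7, -0.6, 0.9]
opening: 0.0599
```

>>> {"method": "move_arm", "body": {"increments": [[-6, 0.1, -1.3, 0, 6], [-12, 0.2, -2.6, 0, 6], [-18, 0.4, -3.9, 0, 6], [-24, 0.5, -5.2, 0, 6], [-30, 0.6, -6.3, 0, 6]]}}

```text
t: 21.15
tool_pos: [0.6199, -0.1037, 0.2827]
tool_rot: [2.822, -0.194, 1.215]
contact_force: [0.1, -0.1, 0.9]
opening: 0.0599
```

```bash
python3 - <<'E'
from h import *
togo([.53,-.095,.22],-.14);print(sensors.get_obs()["q"].round(4))
d=get_image("scene");crop(d["image"],160,100,320,220,5,"s6.png")
o=sensors.get_obs();R=Ro.from_rotvec(o["tool_rot"]).as_matrix();p=o["tool_pos"]
for z in(-.02,0,.01):
  print(z,[((proj(d,p+R@[0,y,z])[0]-[160,100])*5).round() for y in(-.03,.03)])
E
```

```text
t 21.15 shift cm [-10.75   0.34  -2.25] twist 0.5 yaw -0.132 tilt [ 0.719 -0.108 -0.687] F [ 0.1 -0.1  0.9] op 0.0599 pos [ 0.6199 -0.1037  0.2827]
[-0.3555 -0.4813  2.108   0.2274  0.7246  1.2445]
-0.02 [array([512., 227.]), array([416., 275.])]
0 [array([531., 265.]), array([436., 314.])]
0.01 [array([541., 283.]), array([445., 333.])]
```

View pics/s6.png

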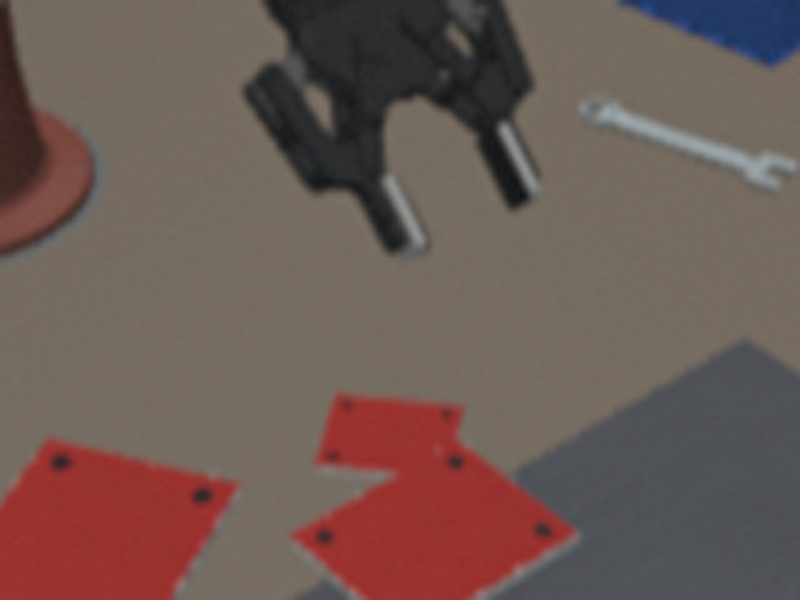

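The tips (crop px 400,252 and 518,205) lie 2–3 cm behind the reported TCP along the tool axis. That agrees with the earlier contact, so I use tip = TCP - 22 mm. Now I come down in front of the slab.

```bash
python3 - <<'E'
from h import *
togo([.52,-.098,.15],-.14)
togo([.52,-.098,.045],-.14)
E
```

```text
t 21.2 shift cm [-14.68   0.93   1.71] twist 0.3 yaw -0.135 tilt [ 0.705 -0.102 -0.702] F [  0.7   1.4 -10.7] op 0.0599 pos [ 0.6113 -0.1009  0.2666]
t 21.2 shift cm [-22.17   0.88   9.07] twist 0.3 yaw -0.135 tilt [ 0.705 -0.102 -0.702] F [  0.7   1.4 -10.7] op 0.0599 pos [ 0.6113 -0.1009  0.2666]
```

>>> {"method": "move_arm", "body": {"increments": [[0, 0, 0, 0, 6], [0, 0, 0, 0, 6]]}}

```text
t: 21.45
tool_pos: [0.623, -0.1046, 0.2872]
tool_rot: [2.818, -0.193, 1.22]
contact_force: [1.1, 0.3, 1.3]
opening: 0.0601
```

```bash
python3 - <<'E'
from h import *
togo([.52,-.098,.15],-.14)
togo([.52,-.098,.045],-.14)
print(sensors.get_obs()["q"].round(3))
E
```

```text
t 21.45 shift cm [-17.06   0.67   1.87] twist 0.5 yaw -0.131 tilt [ 0.722 -0.109 -0.684] F [1.1 0.3 1.3] op 0.0601 pos [ 0.623  -0.1046  0.2872]
t 21.45 shift cm [-24.72   0.57   9.05] twist 0.5 yaw -0.131 tilt [ 0.722 -0.109 -0.684] F [1.1 0.3 1.3] op 0.0601 pos [ 0.623  -0.1046  0.2872]
[-0.355 -0.476  2.099  0.226  0.725  1.246]
```

>>> {"method": "move_arm", "body": {"increments": [[-5.5, 0.2, 0.6, 0, 6], [-11, 0.4, 1.2, 0, 6], [-17, 0.7, 1.9, 0, 6], [-19, 0.7, 3.8, 0, 6], [-20.6, 0.6, 5.3, 0, 6]]}}

```text
t: 22.08
tool_pos: [0.5202, -0.0982, 0.1001]
tool_rot: [2.818, -0.194, 1.219]
contact_force: [-0.2, -0.0, 1.4]
opening: 0.0601
```

>>> {"method": "move_arm", "body": {"increments": [[0, 0, 0, 0, 6]]}}

```text
t: 22.2
tool_pos: [0.5193, -0.0974, 0.0983]
tool_rot: [2.823, -0.194, 1.213]
contact_force: [0.9, -0.4, 0.1]
opening: 0.0601
```

```bash
python3 - <<'E'
from h import *
togo([.52,-.098,.045],-.14)
print(sensors.get_obs()["q"].round(3))
d=get_image("scene");crop(d["image"],170,140,300,240,6,"s7.png")
E
```

```text
t 22.2 shift cm [-3.82  0.01  3.73] twist 0.5 yaw -0.132 tilt [ 0.718 -0.107 -0.688] F [ 0.9 -0.4  0.1] op 0.0601 pos [ 0.5193 -0.0974  0.0983]
[-0.45  -0.605  2.503  0.466  0.501  0.933]
```

View pics/s7.png

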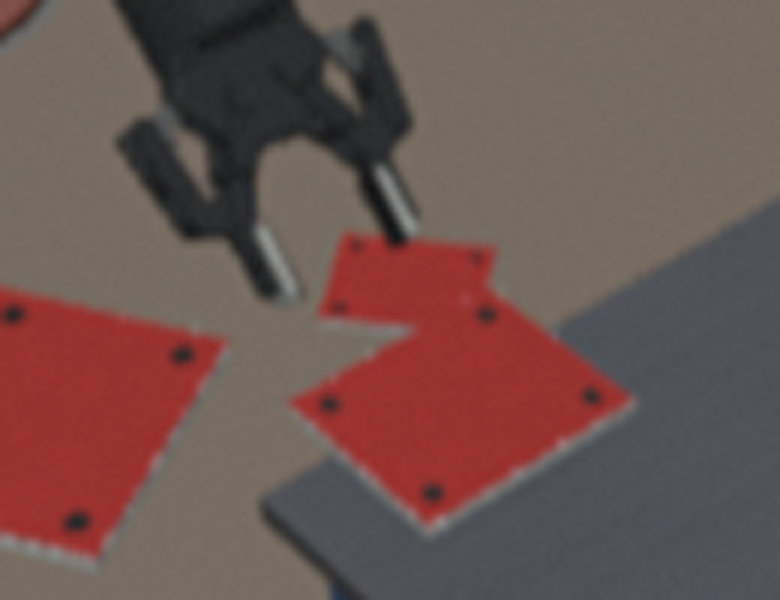

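```bash
python3 - <<'E'
from h import *
d=get_image("scene");o=sensors.get_obs();R=Ro.from_rotvec(o["tool_rot"]).as_matrix();p=o["tool_pos"]
for y in(-.037,.037):
  print([(z,((proj(d,p+R@[0,y,z])[0]-[170,140])*6).round().tolist()) for z in(-.04,-.03,-.02,-.01,0)])
print(o["q"].round(3))
E
```

```text
[(-0.04, [394.0, 203.0]), (-0.03, [404.0, 222.0]), (-0.02, [414.0, 241.0]), (-0.01, [424.0, 260.0]), (0, [434.0, 279.0])]
[(-0.04, [266.0, 269.0]), (-0.03, [277.0, 288.0]), (-0.02, [287.0, 308.0]), (-0.01, [298.0, 327.0]), (0, [308.0, 347.0])]
[-0.45  -0.607  2.501  0.466  0.501  0.933]
```

Tip offset confirmed at about -23 mm. I lower straight down in front of the overhanging edge.

>>> {"method": "move_arm", "body": {"increments": [[-1.3, 0, 1.3, 0, 6], [-2.6, 0, 2.6, 0, 6], [-3.8, 0, 3.8, 0, 6], [-3.8, 0, 3.8, 0, 6]]}}

```text
t: 22.8
tool_pos: [0.5203, -0.0978, 0.0443]
tool_rot: [2.823, -0.194, 1.213]
contact_force: [0.3, 0.2, 0.1]
opening: 0.06
```

```bash
python3 - <<'E'
from h import *
togo([.571-.99*.024,-.105+.139*.024,.052],-.14)
togo([.571-.99*.017,-.105+.139*.017,.060],-.14)
print(sensors.get_obs()["q"].round(3))
d=get_image("scene");crop(d["image"],170,140,300,240,6,"s8.png")
E
```

```text
t 22.8 shift cm [2.43 0.01 1.45] twist 0.4 yaw -0.132 tilt [ 0.718 -0.107 -0.688] F [0.3 0.2 0.1] op 0.06 pos [ 0.5203 -0.0978  0.0443]
t 22.8 shift cm [3.49 0.02 1.41] twist 0.4 yaw -0.132 tilt [ 0.718 -0.107 -0.688] F [0.3 0.2 0.1] op 0.06 pos [ 0.5203 -0.0978  0.0443]
[-0.45  -0.452  2.516  0.662  0.359  0.718]
```

View pics/s8.png

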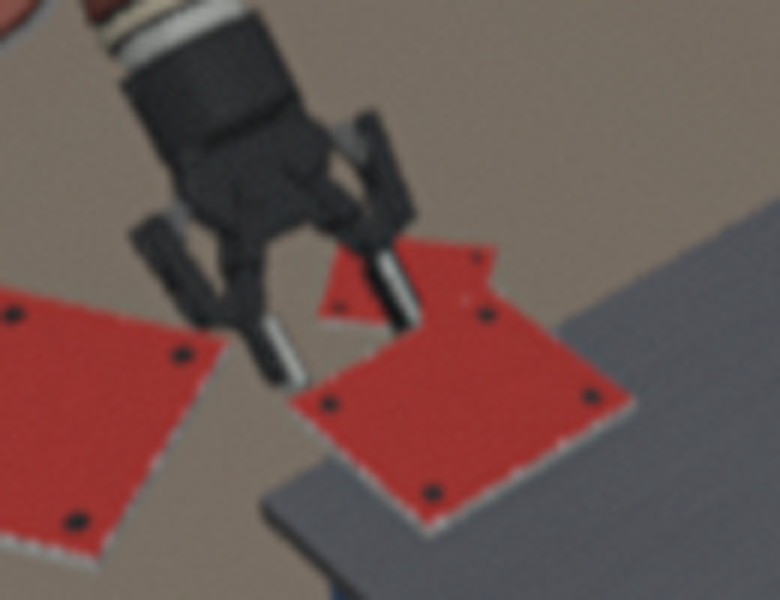

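>>> {"method": "move_arm", "body": {"increments": [[1.2, 0, 0.7, 0, 6], [2.4, 0, 1.4, 0, 6], [2.4, 0, 1.4, 0, 6]]}}

```text
t: 23.22
tool_pos: [0.5482, -0.102, 0.0546]
tool_rot: [2.819, -0.192, 1.219]
contact_force: [-0.7, -0.2, 0.1]
opening: 0.0595
```

>>> {"method": "move_arm", "body": {"increments": [[0.5, 0, 0, 0, 6], [1, 0, 0, 0, 6], [1, 0, 0, 0, 6]]}}

```text
t: 23.6
tool_pos: [0.5529, -0.1022, 0.0591]
tool_rot: [2.823, -0.194, 1.214]
contact_force: [0.2, -0.4, 0.3]
opening: 0.0597
```

```bash
python3 - <<'E'
from h import *
togo([.571-.99*.017,-.105+.139*.017,.060],-.14)
print(sensors.get_obs()["q"].round(3))
d=get_image("scene");crop(d["image"],170,140,300,240,6,"s9.png")
E
```

```text
t 23.6 shift cm [0.16 0.03 0.03] twist 0.5 yaw -0.132 tilt [ 0.718 -0.107 -0.687] F [ 0.2 -0.4  0.3] op 0.0597 pos [ 0.5529 -0.1022  0.0591]
[-0.42  -0.366  2.431  0.618  0.343  0.781]
```

View pics/s9.png

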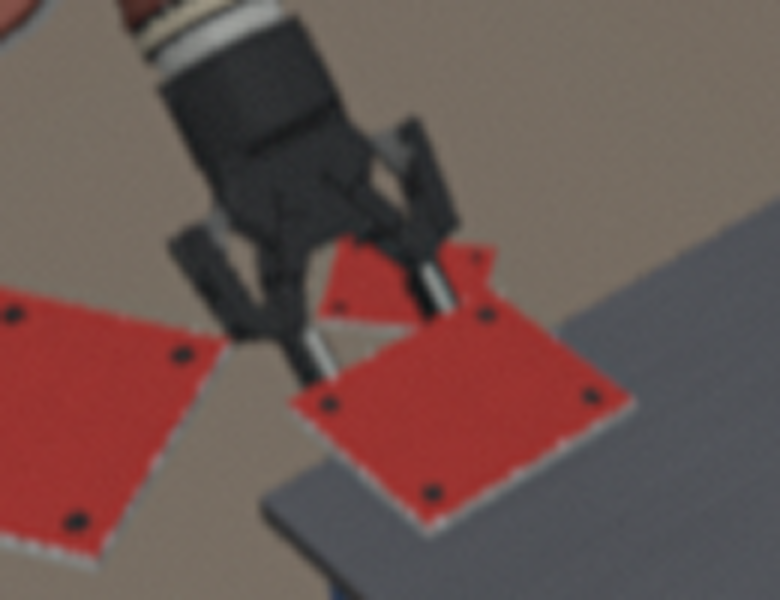

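The fingertips now vanish behind the plate's near edge (crop px 320,380 and 440,315), so they are under the overhang. I lift gently.

>>> {"method": "move_arm", "body": {"increments": [[0.25, 0, -0.2, 0, 6], [0.5, 0, -0.45, 0, 6], [0.75, 0, -0.7, 0, 6], [1.1, 0, -1, 0, 6]]}}

```text
t: 24.15
tool_pos: [0.5525, -0.1018, 0.0729]
tool_rot: [2.825, -0.194, 1.211]
contact_force: [0.2, -0.2, -2.4]
opening: 0.06
```

```bash
python3 - <<'E'
from h import *
togo([.571-.99*.017,-.105+.139*.017,.060],-.14)
d=get_image("scene");crop(d["image"],170,140,300,240,6,"s10.png")
E
```

```text
t 24.15 shift cm [-0.81  0.05  1.02] twist 0.4 yaw -0.132 tilt [ 0.717 -0.106 -0.689] F [ 0.2 -0.2 -2.4] op 0.06 pos [ 0.5525 -0.1018  0.0729]
```

View pics/s10.png

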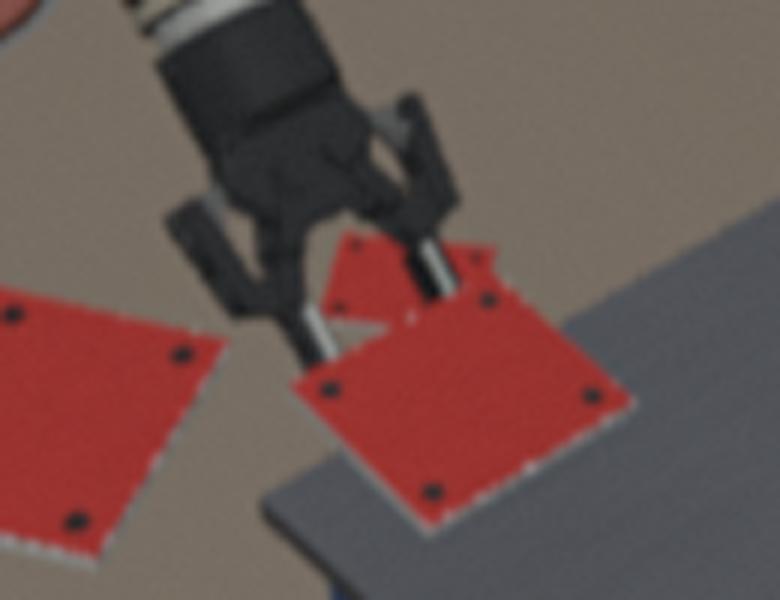

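It works: the near edge has risen by about 1 cm, the far edge is unmoved at px (635,400), and the force is only about 2.4 N. I follow the arc about the far edge.

>>> {"method": "move_arm", "body": {"increments": [[0.8, 0, -0.5, 0, 6], [1.7, 0, -1.05, 0, 6], [2.6, 0, -1.45, 0, 6], [3.55, 0, -1.75, 0, 6], [3.55, 0, -1.75, 0, 6]]}}

```text
t: 24.82
tool_pos: [0.5657, -0.1037, 0.1131]
tool_rot: [2.821, -0.193, 1.216]
contact_force: [-2.6, 0.1, -2.8]
opening: 0.06
```

```bash
python3 - <<'E'
from h import *
togo([.571-.99*.017,-.105+.139*.017,.060],-.14)
d=get_image("scene");crop(d["image"],170,120,300,240,5,"s11.png")
E
```

```text
t 24.82 shift cm [-4.66  0.01  2.8 ] twist 0.5 yaw -0.131 tilt [ 0.719 -0.108 -0.686] F [-2.6  0.1 -2.8] op 0.06 pos [ 0.5657 -0.1037  0.1131]
```

View pics/s11.png

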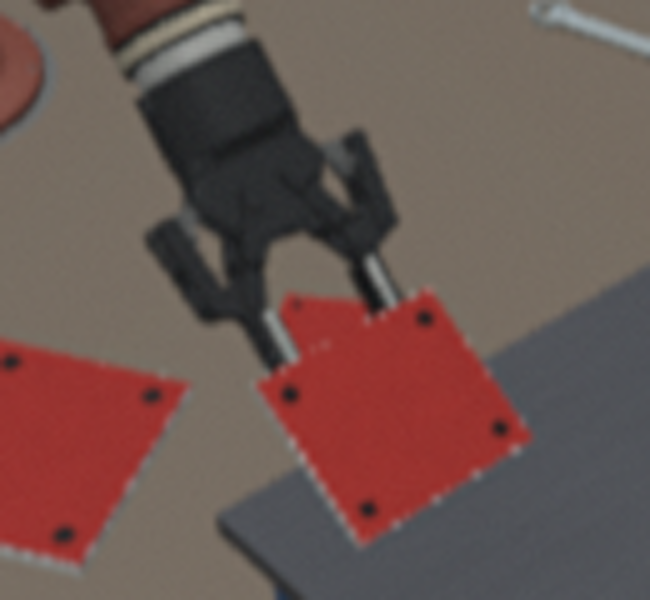

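The far corners have not moved and the tilt is about 30°. I continue along the arc.

>>> {"method": "move_arm", "body": {"increments": [[0.9, 0, -0.2, 0, 6], [1.7, 0, -0.3, 0, 6], [2.6, 0, -0.35, 0, 6], [3.6, 0, -0.2, 0, 6], [4.7, 0, 0, 0, 6]]}}

```text
t: 25.5
tool_pos: [0.5977, -0.1079, 0.1464]
tool_rot: [2.822, -0.194, 1.214]
contact_force: [-0.3, 0.2, -0.6]
opening: 0.0601
```

```bash
python3 - <<'E'
from h import *
togo([.571-.99*.017,-.105+.139*.017,.060],-.14)
d=get_image("scene");crop(d["image"],170,120,300,240,5,"s12.png")
E
```

```text
t 25.5 shift cm [-9.29  0.02  2.76] twist 0.5 yaw -0.132 tilt [ 0.719 -0.107 -0.687] F [-0.3  0.2 -0.6] op 0.0601 pos [ 0.5977 -0.1079  0.1464]
```

View pics/s12.png

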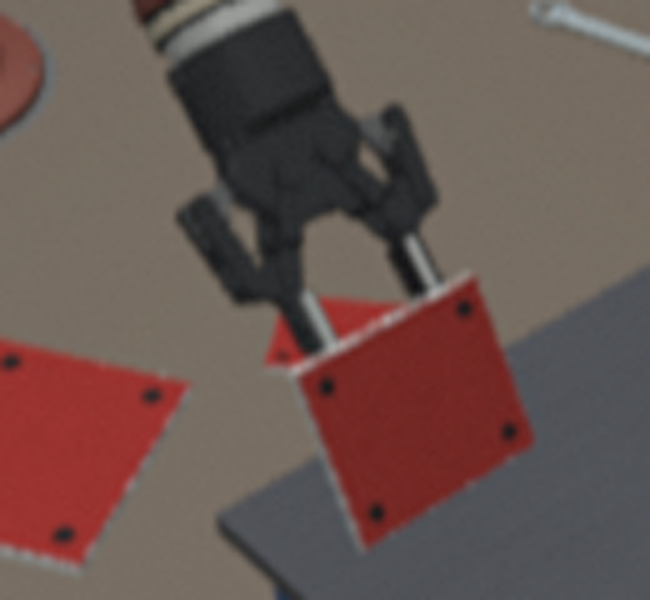

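The plate stands at about 57°, still pivoting on its unmoved far edge. I ease it past upright.

>>> {"method": "move_arm", "body": {"increments": [[0.85, 0, 0.25, 0, 6], [1.7, 0, 0.6, 0, 6], [2.45, 0, 1.05, 0, 6], [3.2, 0, 1.5, 0, 6]]}}

```text
t: 26.05
tool_pos: [0.63, -0.1123, 0.1585]
tool_rot: [2.823, -0.194, 1.213]
contact_force: [0.1, -0.2, -1.6]
opening: 0.0598
```

>>> {"method": "move_arm", "body": {"increments": [[0.4, 0, 0.35, 0, 6], [0.75, 0, 0.7, 0, 6], [1.15, 0, 1.05, 0, 6], [1.5, 0, 1.45, 0, 6], [1.7, 0, 1.8, 0, 6]]}}

```text
t: 26.68
tool_pos: [0.6541, -0.1157, 0.1581]
tool_rot: [2.823, -0.194, 1.213]
contact_force: [-0.0, 0.3, 0.4]
opening: 0.0598
```

```bash
python3 - <<'E'
from h import *
togo([.571-.99*.017,-.105+.139*.017,.060],-.14)
d=get_image("scene");crop(d["image"],170,120,330,240,5,"s13.png")
E
```

```text
t 26.68 shift cm [-14.06   0.03  -0.56] twist 0.5 yaw -0.132 tilt [ 0.718 -0.107 -0.688] F [-0.   0.3  0.4] op 0.0598 pos [ 0.6541 -0.1157  0.1581]
```

View pics/s13.png

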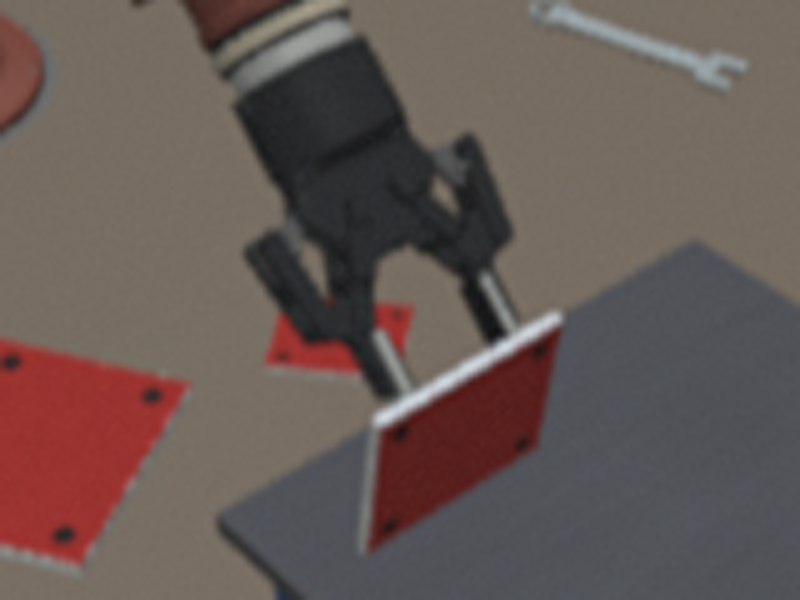

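It stands nearly upright. I push forward a little at a time until it falls over.

>>> {"method": "move_arm", "body": {"increments": [[0.35, 0, 0.35, 0, 6], [0.7, 0, 0.75, 0, 6], [1, 0, 1.1, 0, 6], [1.4, 0, 1.45, 0, 6]]}}

```text
t: 27.22
tool_pos: [0.674, -0.1185, 0.1582]
tool_rot: [2.823, -0.194, 1.213]
contact_force: [0.7, 0.2, 1.1]
opening: 0.0603
```

```bash
python3 - <<'E'
from h import *
togo([.571-.99*.017,-.105+.139*.017,.060],-.14)
d=get_image("scene");crop(d["image"],170,120,330,240,5,"s14.png")
E
```

```text
t 27.23 shift cm [-15.44   0.03  -2.01] twist 0.5 yaw -0.132 tilt [ 0.718 -0.107 -0.688] F [0.7 0.2 1.1] op 0.0603 pos [ 0.674  -0.1185  0.1582]
```

View pics/s14.png

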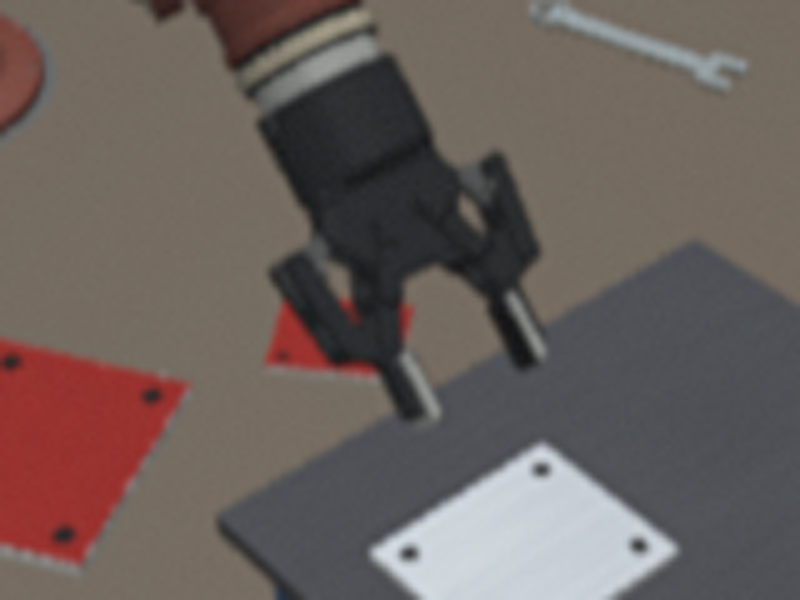

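The plate has fallen over with its bare side up, at crop px (370,550) to (680,548). I back away and check.

>>> {"method": "move_arm", "body": {"increments": [[0, 0, -4, 0, 6], [0, 0, -8, 0, 6], [2, 0, -10, 0, 6], [2, 0, -10, 0, 6], [2, 0, -10, 0, 6]]}}

```text
t: 27.9
tool_pos: [0.6153, -0.1094, 0.2401]
tool_rot: [2.825, -0.194, 1.21]
contact_force: [0.1, -0.1, 0.1]
opening: 0.0599
```

```bash
python3 - <<'E'
from h import *
togo([.571-.99*.017,-.105+.139*.017,.060],-.14)
for n in("scene","top"):
    d=get_image(n);im=d["image"];cv2.imwrite(f"pics/f_{n}.png",im[:,:,::-1])
    m=((im.min(2)>165)).astype(np.uint8)
    for c in cv2.findContours(m,0,2)[0]:
        if cv2.contourArea(c)<400: continue
        e=cv2.convexHull(c);p=cv2.approxPolyDP(e,0.04*cv2.arcLength(e,True),True)[:,0]
        P=ray(d,p,.096);q=P[:,:2]-[.5815,-.031]; print(n,p.tolist(),np.c_[q@[.99,-.139],q@[.139,.99]].round(3).tolist(),np.linalg.norm(P-np.roll(P,1,0),axis=1).round(3))
E
```

```text
t 27.9 shift cm [-17.28   0.05   7.96] twist 0.4 yaw -0.132 tilt [ 0.716 -0.106 -0.689] F [ 0.1 -0.1  0.1] op 0.0599 pos [ 0.6153 -0.1094  0.2401]
scene [[167, 268], [169, 274], [163, 283], [144, 283], [143, 274], [149, 267]] [[0.053, -0.347], [0.07, -0.353], [0.082, -0.376], [0.055, -0.408], [0.032, -0.397], [0.023, -0.377]] [0.042 0.018 0.026 0.042 0.025 0.022]
scene [[278, 209], [304, 229], [270, 253], [245, 230]] [[0.077, -0.02], [0.172, -0.019], [0.174, -0.138], [0.078, -0.136]] [0.116 0.095 0.118 0.096]
top [[268, 135], [303, 141], [298, 169], [264, 163]] [[0.172, -0.02], [0.171, -0.138], [0.075, -0.135], [0.076, -0.022]] [0.096 0.117 0.097 0.113]
```

View pics/f_scene.png

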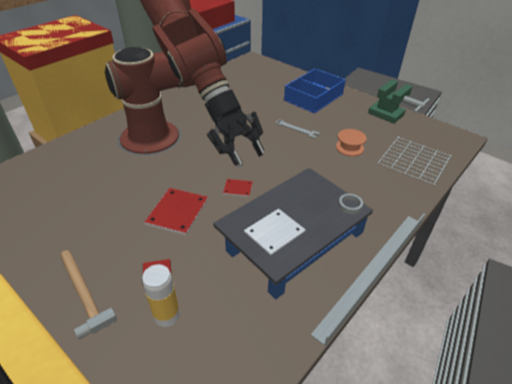

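View pics/f_top.png

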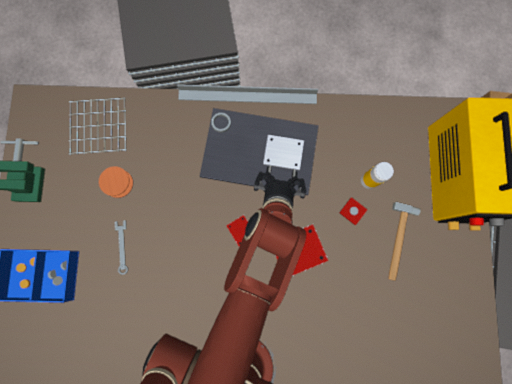

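Both views show the plate lying flat, bare side up, at slab x 0.075–0.172 and y -0.138 to -0.02, so it is wholly on the slab. Everything else is where it was, and the robot touches nothing. I hand in.

```bash
python3 -c "
from station import order;print(order.finish_job())"
```

```text
the job is handed in; nothing more can be done
None
```

The plate is turned over: it lies flat, bare side up and wholly on the slab. I handed the job in at about 28 s.

**What I did**
- **Slide:** Pressing down and dragging slipped. I pushed the plate from behind its far edge with both fingers instead, until it stuck out about 3 cm over the near edge and lay square to it.
- **Tilt:** The moves have no tilt command. I pushed at the arm's reach limit until the tool had tilted about 47°.
- **Flip:** I put the fingers under the overhang, lifted the plate about its far edge and eased it past upright. It then fell over by itself.

**Last checks**
- **Position:** Both cameras put the plate at slab x 75–172 mm and y -138 to -20 mm. The top is 240 mm deep and reaches ±180 mm in y, so the plate is well inside.
- **Bystanders:** Everything else looks unmoved in the pictures, and the contact force was about zero after I backed away.

**What disagreed**
- **Fingertips:** With the fingers 6 cm open, the tips stood about 22 mm behind the reported TCP. `ctrl.nose_length` puts them 17 mm ahead of it.
- **Joint 3:** It rested at 0.055 rad while I built up the tilt, just under the stated minimum of 0.06. That may only be rounding, but I could not confirm it, so it could count as passing a joint range.

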